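# Riddle a maize sample and pick off the ear pieces

### The job

Turn the sample carousel until the loaded pan's pocket is at the pointer facing the arm, then lift the pan out and tip all of its contents onto the riddle, so that the cob stubs fall through the bars and the broken ears stay on top. Put the empty pan back into its own pocket, right way up, and move every ear from the riddle into the low white tray, leaving the stubs in the bin under the bars. Do not knock over the jar or the can on the carousel, and leave the spatula where it lies.

Things in the scene. Friction and masses are not known exactly. Their poses are not given: they have to be found in the camera images.
- foot: Grey fixed foot of the carousel; origin on the table under the axle. A tongue with a black block at its end (the pointer) sticks out 260 mm from the axle along the foot's -x, towards the arm.
- turntable (a joint): The aluminium turntable is a disc of 444 mm diameter with three pockets 120 degrees apart; midway between them, 145 mm from the axle, stand three steel posts, 16 mm in diameter, tops at z = 145 mm: pinch one from above and carry it round. Value: angle about the vertical axle, anticlockwise from above positive, 0 at each start. Light friction (0.25 N m); turns either way over a full turn.
- pocket (a point): Floor centre of the pocket that holds the pan, 125 mm from the axle, on the turntable's upper face (z about 50 mm); its axes turn with the turntable, -x points outwards. Fences 10 mm high, across the pocket's outer end and on either side, and the hub (84 mm diameter, 30 mm high) at its inner end leave the pan 8 mm free outwards, 10 mm on either side and 13 mm inwards.
- front (a point): Fixed point, 125 mm from the axle on the pointer's side at the turntable's upper face: where point pocket lies when the pocket is at the pointer; -x of its axes points out along the pointer.
- pan: White sample pan, 160 mm long (x), 151 mm wide (y), walls 45 mm high on three sides, open at its -x end. There the last 45 mm of the floor rise 25 degrees to a lip whose edge is at x = -90, z = 23 mm; contents leave over it when it is tipped down 55 to 65 degrees. Origin: centre of its underside. Up to 0.65 kg loaded. In its pocket its axes are parallel to point pocket's.
- handle (a point): Centre of the pan's handle, at x = 0, z = 87 mm in the pan: a flat bar 12 mm thick (x), 26 mm high (z), crossing the pan over its middle along y, with 70 mm of room under the bar. Axes as the pan's. Four ribs 2 mm high along y on the pan's floor keep its contents from rolling.
- ear0: Broken piece of a maize ear: cylinder 46 mm in diameter, 60 mm long, 70 g. Origin at its centre, its y axis along its length. It starts lying in the pan; may be absent.
- ear1: Broken piece of a maize ear: cylinder 46 mm in diameter, 60 mm long, 70 g. Origin at its centre, its y axis along its length. It starts lying in the pan; may be absent.
- ear2: Broken piece of a maize ear: cylinder 46 mm in diameter, 60 mm long, 70 g. Origin at its centre, its y axis along its length. It starts lying in the pan; may be absent.
- ear3: Broken piece of a maize ear: cylinder 46 mm in diameter, 60 mm long, 70 g. Origin at its centre, its y axis along its length. It starts lying in the pan; may be absent.
- stub0: Stub of bare cob: 22 mm in diameter, 26 mm long, 12 g, origin at its centre. It starts on the pan's lip side; falls through the riddle's bars; may be absent.
- stub1: Stub of bare cob: 22 mm in diameter, 26 mm long, 12 g, origin at its centre. It starts on the pan's lip side; falls through the riddle's bars; may be absent.
- stub2: Stub of bare cob: 22 mm in diameter, 26 mm long, 12 g, origin at its centre. It starts on the pan's lip side; falls through the riddle's bars; may be absent.
- stub3: Stub of bare cob: 22 mm in diameter, 26 mm long, 12 g, origin at its centre. It starts on the pan's lip side; falls through the riddle's bars; may be absent.
- stub4: Stub of bare cob: 22 mm in diameter, 26 mm long, 12 g, origin at its centre. It starts on the pan's lip side; falls through the riddle's bars; may be absent.
- riddle: Fixed steel riddle: catch bin with a bar grate over it. Origin on the table under its centre. Inside 244 mm (x) by 205 mm (y). Five round bars of 8 mm along y, 42 mm apart (34 mm clear), tops at z = 75 mm. Round the grate a rim flares outwards at 38 degrees from vertical from z = 75 to z = 101 mm.
- tray: Low white loose tray, outside 220 by 220 mm, 22 mm high, walls and floor about 4 mm, 0.5 kg. Origin: centre of its underside.
- jar: Closed jar, 70 mm in diameter, 95 mm tall, standing in another pocket of the turntable. Origin: centre of its underside. Not to be knocked over.
- can: Closed can, 72 mm in diameter, 80 mm tall, standing in the third pocket. Origin: centre of its underside. Not to be knocked over.
- spatula: Spatula 180 mm long lying on the table beyond the riddle; to be left alone.
Things that resemble listed ones, but are neither listed nor needed, are in the scene too. Leave any black look-alike of the pan alone.

How it is judged:
By the outcome, as a careful person would: the job done as asked, in the order asked, and still so for the second after the job is handed in, with the robot touching nothing.
Of ear0, ear1, ear2, ear3 only 3 to 4 are there at a start; the rules pass over those that are not, and their reading is None.
Of stub0, stub1, stub2, stub3, stub4 only 2 to 5 are there at a start; the rules pass over those that are not, and their reading is None.
At some moment in a run one of tray, ear0, ear1, ear2, ear3 may be knocked a few centimetres aside while the robot is not near it.
It also fails if it takes over 200 s, if anything falls off the work surface, if the arm or the gripper's body presses on something with over 40 N, if the wrist force passes 120 N, or if a joint passes its speed limit or range.

### The arm

A 7-joint arm with a two-finger parallel gripper is mounted at the origin on the work surface. World frame = base frame: x ahead of the robot, y to its left, z up, the work surface at z = 0. Lengths are in mm, angles in rad, forces in N, time in s.
With the tool pointing down it reaches from about 400 to 750 mm from the base axis. Payload 19.5 kg.
Tool frame: the origin (TCP) lies midway between the tips of the shut fingers; the grasp point (between the pads) lies 19 mm behind it (env.tcp_to_grasp is the z of the grasp point in the tool frame, in mm); z points along the fingers, y is the line along which they close (so a half turn about z gives the same grasp; the last joint's range is limited). The gripper opens to 85 mm and grips with 20 to 120 N. Pads are 22 mm wide; open, the fingers measure 114 mm over their backs; the gripper's body (76 mm by 85 mm) begins 54 mm behind the grasp point. The pads swing forward as they close: fully open they stand 13 mm farther back than shut.
Start: joints at [1.072, 0.707, -0.028, 1.485, 0.022, 0.951, -0.075], TCP at [253.609, -516.021, 231.268] pointing down, gripper open.
Joint ranges: [-2.71, 2.71], [-0.32, 2.16], [-1.57, 1.52], [0, 2.45], [-1.46, 4.6], [0, 2.02], [-2.83, 2.83]. Speed limits (rad/s): [1.89, 1.89, 2.57, 2.57, 3.01, 3.01, 3.01].

### API

Orientations are given as a 3x3 rotation matrix whose columns are the frame's x, y, z axes.
In Python, from cell import env gives the robot as it stands.
- The arm moves only by the shell command python3 -m pendant 'ROWS' [FORCE]. ROWS is JSON, a list of rows, each a list of 3 entries, a list of its own where there are three numbers: the shift along the tool's x, y, z each as a share of 0.6 m, from -1 to 1, then the turn, a rotation vector about the tool's x, y, z each as a share of 90 degrees, from -1 to 1, then the opening, from 0 (shut) to 1 (fully open). In form: [[[x, y, z], [wx, wy, wz], hand], ...]. A call has exactly 5 rows; each row is the pose to reach, as a shift and turn from the pose commanded when the call began, along the tool's axes at that moment; what a row does not reach only later rows make up. A row lasts 1/12 s, in which the tool goes at most 41.7 mm and 7.16 degrees, less where a joint would pass 70% of its speed; a pose out of reach is approached as far as the arm can. A call with a number of a shift or a turn outside -1 to 1 is refused whole. A call with a gripper value outside its range is refused whole. The fingers move at their own pace and stop on an object; FORCE is the grip in N (left out, the last holds). Time passes only in rows, so rows that repeat a pose let the fingers close, or fill a call up. It gives the time, the measured TCP pose, the force, the opening and the grip force at its end, in the units of the state.
- env.state(): the state, without advancing time (a new reading comes with each control period).
- env.snapshot(name): name is "scene" or "top" or "wrist"; returns the picture (420x560x3 uint8, red, green, blue); there is no depth.
- env.camera_info(name): a dict with "fx", "fy", "cx", "cy" (pixels), "R" (3x3) and "t" (3): a world point X has camera coordinates R X + t. Camera axes: x right, y down, z forward; pixel columns grow to the right and rows downward; lengths in mm; the calibration is good to about 2 mm. A picture is of the moment at which its call begins: read the wrist's pose just before it. camera_info takes no time and is no camera call; for the wrist camera it gives the pose at the moment of the call.
- env.job_done(): hands the job in; it is judged then, once.
The state is a dict: "clock": time; "joints": joint angles; "joint_velocities": joint speeds; "tau": joint torques, N m; "tool_pos": TCP position; "eef_rot": TCP orientation; "ft_force": force on the tool from outside, world axes, zero at the start; "moment": the same for the moment, N m; "grip_width": opening from 0.0 (shut) to 1.0 (fully open); "grasp_force": force on a finger pad.
Only numpy, scipy, OpenCV 4.12 (cv2) and the standard library are available. Lean on these libraries where they do the work, as an engineer would, in place of code of your own. Each camera call takes 0.05 s, during which the arm holds its last target. There are 200 camera calls.

## Working session

There is one attempt and no reset: what is moved stays moved. The work goes in short steps, Python scripts to look and compute and a shell command to move; the robot and the scene stay as the last step left them, time stands still between calls to the robot, and variables do not carry over. Pictures are saved under pics/ and viewed, at most 14 in all, crops included, and the job is handed in when it is done.

```bash
ls; mkdir -p pics; cat > h.py <<'E'
import numpy as np, cv2
from cell import env
def snap(cam,name,crop=None,scale=1):
    ci=env.camera_info(cam); im=env.snapshot(cam)[:,:,::-1]
    np.savez(f'pics/{name}.npz',**{k:np.array(ci[k]) for k in ci})
    cv2.imwrite(f'pics/{name}_raw.png',im)
    if crop: 
        a,b,c,d=crop; im=im[b:d,a:c]
    if scale!=1: im=cv2.resize(im,None,fx=scale,fy=scale,interpolation=cv2.INTER_CUBIC)
    cv2.imwrite(f'pics/{name}.png',im)
def back(name,u,v,z):
    c=np.load(f'pics/{name}.npz'); R=c['R'];t=c['t']
    d=R.T@np.array([(u-c['cx'])/c['fx'],(v-c['cy'])/c['fy'],1]); o=-R.T@t
    return o+d*(z-o[2])/d[2]
def proj(name,X):
    c=np.load(f'pics/{name}.npz'); p=c['R']@np.array(X,float)+c['t']
    return np.array([c['fx']*p[0]/p[2]+c['cx'],c['fy']*p[1]/p[2]+c['cy']])
E
python3 - <<'E'
from h import *
snap('top','top0',scale=1.4); snap('scene','scene0',scale=1.4)
s=env.state(); print(s['clock'],s['tool_pos'],np.round(s['eef_rot'],3),env.tcp_to_grasp)
for n in('top0','scene0'):
    c=np.load(f'pics/{n}.npz');print(n,c['fx'],np.round(-c['R'].T@c['t']),np.round(c['R'],2).tolist())
E
```

```text
pics
0.1 [ 253.49894287 -515.86390222  230.89369818] [[ 0.897  0.441 -0.   ]
 [ 0.441 -0.897  0.001]
 [-0.    -0.001 -1.   ]] -18.700000000000003
top0 454.09098896152926 [ 324.   39. 1253.] [[-0.01, -1.0, 0.01], [-0.99, 0.01, -0.15], [0.15, -0.01, -0.99]]
scene0 425.41674823197883 [1345. -137.  638.] [[0.24, 0.97, -0.02], [0.49, -0.13, -0.86], [-0.84, 0.19, -0.51]]
```

View pics/top0.png

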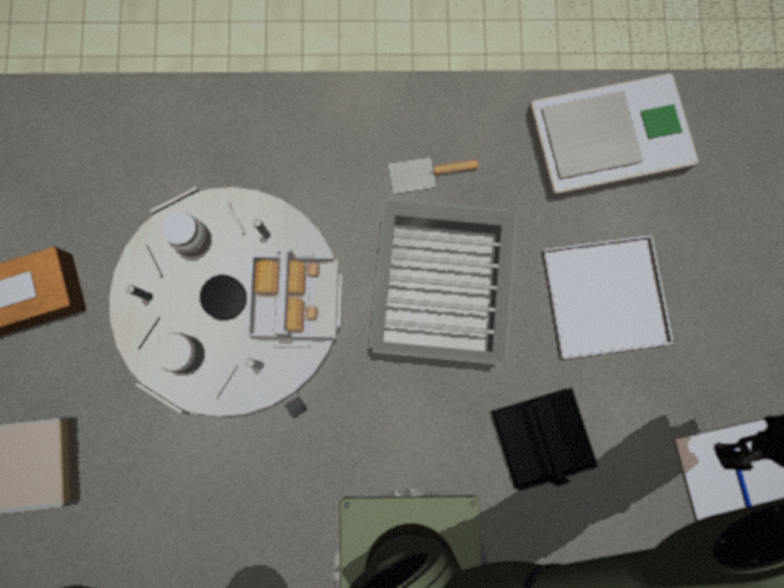

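View pics/scene0.png

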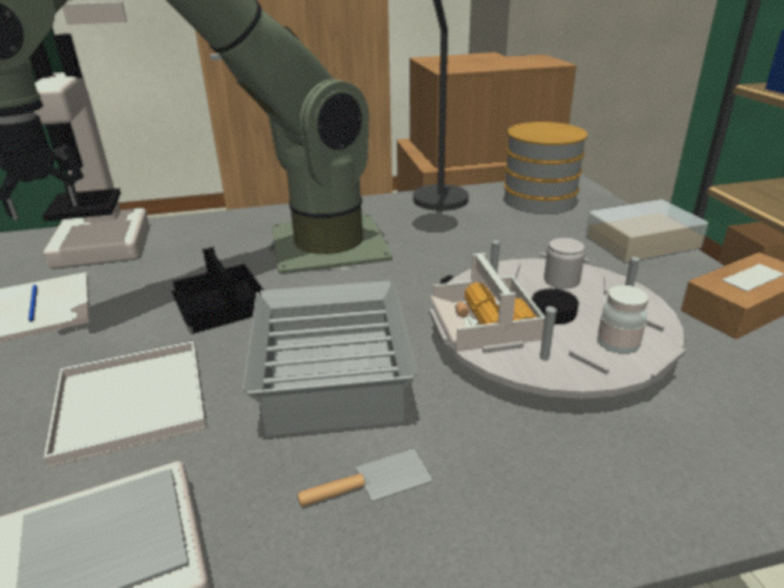

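The top view shows a white pan on the turntable at about (296,298), with a black look-alike at (545,440). Posts are at (258,228), (137,293) and (252,364), the pointer block at (295,406), and the riddle at (443,285). The low white tray is at (608,297); the white scale at (613,133) and the paper at (740,470) are not it. I choose the white pan (handle over contents, lip outward) and will check it in a crop.

```bash
python3 - <<'E'
from h import *
def b(u,v,z): return np.round(back('top0',u/1.4,v/1.4,z),1)
hub=b(222,297,80);print('hub',hub)
print('pointer',b(295,406,40),b(295,406,20))
for p in[(262,222),(131,288),(247,362)]: 
  q=b(*p,145);print('post',q,np.linalg.norm((q-hub)[:2]),np.degrees(np.arctan2(*(q-hub)[1::-1])))
print('handle ends',b(283,250,150),b(283,342,150))
print('lip ends',b(337,261,73),b(337,338,73), 'back',b(251,258,95),b(251,337,95))
print('riddle rim',[b(*p,101)[:2].tolist() for p in[(386,201),(517,207),(502,365),(370,352)]])
print('tray',[b(*p,22)[:2].tolist() for p in[(543,250),(652,237),(672,343),(562,358)]])
im=cv2.imread('pics/top0_raw.png')[120:310,70:260]
cv2.imwrite('pics/cropA.png',cv2.resize(im,None,fx=3.1,fy=3.1,interpolation=cv2.INTER_CUBIC))
E
```

```text
hub [507.7 344.7  80. ]
pointer [305.1 212.3  40. ] [304.8 215.2  20. ]
post [632.8 260.1 145. ] 151.02042908163116 -34.06887707758855
post [515.1 488.  145. ] 143.49094048057532 87.04387655729789
post [383.  281.3 145. ] 139.8915651495829 -153.05029623555376
handle ends [580.  220.9 150. ] [416.7 218.6 150. ]
lip ends [575.7 131.3  73. ] [429.6 131.1  73. ] back [578.1 289.1  95. ] [431. 286.  95.]
riddle rim [[683.7, 37.5], [670.0, -208.2], [375.1, -169.4], [401.0, 69.1]]
tray [[605.1, -273.4], [629.7, -492.6], [417.7, -516.7], [390.8, -300.5]]
```

View pics/cropA.png

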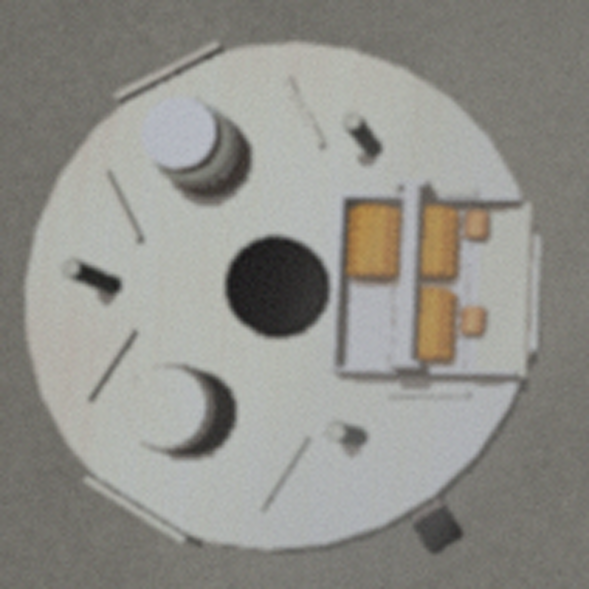

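The crop confirms the white pan: handle across the middle, three ears visible at crop (372,240), (438,240), (435,325), and two stubs at (477,222) and (472,321). The pointer block is at (438,528).

```bash
python3 - <<'E'
from h import *
from scipy.optimize import least_squares
def b(u,v,z): return back('top0',70+u/3.1,120+v/3.1,z)
P=[b(354,121,145),b(71,267,145),b(334,431,145)]
f=lambda x:np.concatenate([p[:2]-x[:2]-145*np.array([np.cos(x[2]+k*2.0944),np.sin(x[2]+k*2.0944)]) for p,k in zip(P,(0,1,2))])
r=least_squares(f,[507,345,-.6]);c=r.x[:2];print(c,np.degrees(r.x[2]),r.fun.round(1))
print('hub',b(277,287,80),'disc',b(281,295,50))
ptr=b(438,528,30)[:2];a=np.degrees(np.arctan2(*(ptr-c)[::-1]));print('pointer',ptr,a,np.linalg.norm(ptr-c))
print('pan ang', np.degrees(r.x[2])-60,'turn needed',a-(np.degrees(r.x[2])-60))
for p in [(345,198),(338,374),(530,203),(524,377)]: print(b(*p,95 if p[0]<400 else 73).round(1))
print('handle', b(410,182,150).round(),b(410,384,150).round())
E
```

```text
[509.19978246 345.02761888] -32.18279036652746 [-0.2 -0.4 -0.7 -0.3  0.9  0.7]
hub [506.50907694 342.61193047  80.        ] disc [504.16933032 346.7520923   50.        ]
pointer [304.12783317 212.23295594] -147.07486118452417 244.3131737986324
pan ang -92.18279036652746 turn needed -54.89207081799671
[579.1 284.   95. ]
[431.2 286.6  95. ]
[578.2 130.7  73. ]
[429.1 135.4  73. ]
handle [580. 221. 150.] [418. 218. 150.]
```

```bash
cat >> h.py <<'E'
from scipy.spatial.transform import Rotation as Ro, Slerp
def Rd(xang,lean=0,leanaxis='y'):
    "tool down, tool x at xang deg; lean = extra turn about tool axis, deg"
    a=np.radians(xang);x=np.array([np.cos(a),np.sin(a),0]);z=np.array([0,0,-1.]);
    return np.c_[x,np.cross(z,x),z]@Ro.from_euler(leanaxis,lean,degrees=True).as_matrix()
def cur():
    s=env.state();return np.array(s['tool_pos']),np.array(s['eef_rot'])
def rel(p0,R0,p1,R1):
    return np.r_[R0.T@(np.array(p1)-p0)/600, Ro.from_matrix(R0.T@R1).as_rotvec()/(np.pi/2)]
def seq(p1,R1,n,start=None):
    p0,R0=start or cur(); p1=np.array(p1,float); sl=Slerp([0,1],Ro.from_matrix([R0,R1])); pp,RR=p0,R0
    for k in range(1,n+1):
        p=p0+(p1-p0)*k/n; R=sl(k/n).as_matrix(); r=rel(pp,RR,p,R)
        print(np.round(r[:3],3).tolist(),np.round(r[3:],3).tolist()); pp,RR=p,R
    return p1,R1
E
python3 - <<'E'
from h import *
s=seq([470,-80,300],Rd(75),3); print(); s=seq([381,277,230],Rd(118),2,s)
E
```

```text
[0.215, -0.164, -0.038] [-0.0, -0.0, -0.181]
[0.252, -0.098, -0.038] [-0.0, -0.0, -0.181]
[0.269, -0.023, -0.038] [-0.0, -0.0, -0.181]

[0.268, -0.149, 0.058] [0.0, 0.0, -0.239]
[0.304, -0.04, 0.058] [0.0, 0.0, -0.239]
```

```bash

python3 -m pendant '[[[0.215,-0.164,-0.038],[0,0,-0.181],1],[[0.215,-0.164,-0.038],[0,0,-0.181],1],[[0.215,-0.164,-0.038],[0,0,-0.181],1],[[0.215,-0.164,-0.038],[0,0,-0.181],1],[[0.215,-0.164,-0.038],[0,0,-0.181],1]]'
python3 -m pendant '[[[0.252,-0.098,-0.038],[0,0,-0.181],1],[[0.252,-0.098,-0.038],[0,0,-0.181],1],[[0.252,-0.098,-0.038],[0,0,-0.181],1],[[0.252,-0.098,-0.038],[0,0,-0.181],1],[[0.252,-0.098,-0.038],[0,0,-0.181],1]]'
python3 -m pendant '[[[0.269,-0.023,-0.038],[0,0,-0.181],1],[[0.269,-0.023,-0.038],[0,0,-0.181],1],[[0.269,-0.023,-0.038],[0,0,-0.181],1],[[0.269,-0.023,-0.038],[0,0,-0.181],1],[[0.269,-0.023,-0.038],[0,0,-0.181],1]]'
python3 -m pendant '[[[0.268,-0.149,0.058],[0,0,-0.239],1],[[0.268,-0.149,0.058],[0,0,-0.239],1],[[0.268,-0.149,0.058],[0,0,-0.239],1],[[0.268,-0.149,0.058],[0,0,-0.239],1],[[0.268,-0.149,0.058],[0,0,-0.239],1]]'
python3 -m pendant '[[[0.304,-0.04,0.058],[0,0,-0.239],1],[[0.304,-0.04,0.058],[0,0,-0.239],1],[[0.304,-0.04,0.058],[0,0,-0.239],1],[[0.304,-0.04,0.058],[0,0,-0.239],1],[[0.304,-0.04,0.058],[0,0,-0.239],1]]'
python3 - <<'E'
from h import *
seq([381,277,230],Rd(118),1); print(np.round(env.state()['joints'],2)); snap('wrist','w1',scale=1.4)
for p in [(381,277,145)]: print(proj('w1',p)*1.4)
E
```

```text
clock: 0.52
tool_pos: [329.7, -365.0, 255.1]
eef_rot: [[0.732, 0.681, 0.002], [0.681, -0.732, 0.002], [0.003, 0.0, -1.0]]
ft_force: [0.4, 1.1, 0.6]
grip_width: 1.0
grasp_force: 0.0
clock: 0.93
tool_pos: [401.1, -219.1, 277.8]
eef_rot: [[0.511, 0.859, 0.002], [0.859, -0.511, 0.002], [0.003, 0.001, -1.0]]
ft_force: [-1.1, -0.1, 0.9]
grip_width: 0.998
grasp_force: 0.0
clock: 1.35
tool_pos: [472.3, -73.4, 300.3]
eef_rot: [[0.25, 0.968, 0.002], [0.968, -0.25, 0.003], [0.004, 0.001, -1.0]]
ft_force: [0.4, 2.3, -0.1]
grip_width: 1.0
grasp_force: 0.0
clock: 1.77
tool_pos: [423.3, 101.9, 264.3]
eef_rot: [[-0.118, 0.993, -0.001], [0.993, 0.118, 0.001], [0.002, -0.001, -1.0]]
ft_force: [0.8, -0.4, -0.5]
grip_width: 1.005
grasp_force: 0.0
clock: 2.18
tool_pos: [378.3, 280.7, 229.3]
eef_rot: [[-0.474, 0.88, -0.001], [0.88, 0.474, 0.001], [0.002, -0.001, -1.0]]
ft_force: [0.3, 0.8, 1.2]
grip_width: 0.997
grasp_force: 0.0
[-0.007, 0.001, -0.001] [-0.0, -0.001, 0.003]
[-0.45  0.58 -0.43  1.84  0.32  0.79 -0.56]
[399.10419642 304.63650512]
```

View pics/w1.png

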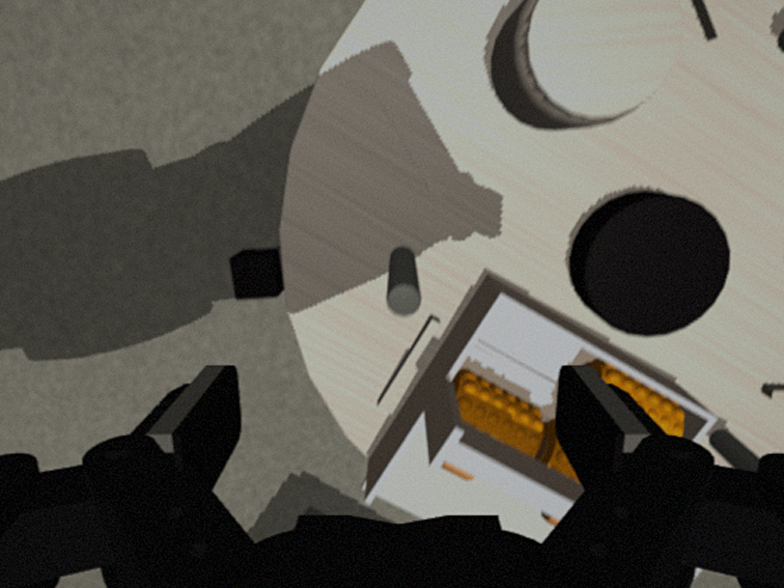

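The wrist picture shows the post top at (404,299), close to the predicted (399,305). The hub's top centre is at about (650,263) and the pointer block's end at (257,273).

```bash
python3 - <<'E'
from h import *
def b(u,v,z): return back('w1',u/1.4,v/1.4,z)
post=b(404,299,145);hub=b(650,263,80);ptr=b(257,273,30); print(post,hub,ptr)
c=hub[:2]; d=post[:2]-c; print(np.linalg.norm(d),np.degrees(np.arctan2(d[1],d[0]))); d=ptr[:2]-c; print(np.linalg.norm(d),np.degrees(np.arctan2(d[1],d[0])))
seq([*post[:2],116],Rd(118),1)
E
```

```text
[381.68205787 280.36408029 145.        ] [504.03057742 348.60124283  80.        ] [303.95891405 220.82415118  30.        ]
140.09093685414217 -150.8503799439781
237.39346165087215 -147.4353945133063
[-0.007, 0.004, 0.188] [-0.0, -0.002, 0.005]
```

```bash

python3 -m pendant '[[[-0.006,0.003,0.06],[0,0,0.004],1],[[-0.006,0.003,0.12],[0,0,0.004],1],[[-0.006,0.003,0.17],[0,0,0.004],1],[[-0.006,0.003,0.193],[0,0,0.004],1],[[-0.006,0.003,0.193],[0,0,0.004],1]]' 30
python3 -m pendant '[[[0,0,0],[0,0,0],0],[[0,0,0],[0,0,0],0],[[0,0,0],[0,0,0],0],[[0,0,0],[0,0,0],0],[[0,0,0],[0,0,0],0]]' 30
python3 -m pendant '[[[0,0,0],[0,0,0],0],[[0,0,0],[0,0,0],0],[[0,0,0],[0,0,0],0],[[0,0,0],[0,0,0],0],[[0,0,0],[0,0,0],0]]'
python3 - <<'E'
from h import *
p,R=cur();c=np.array([508,345.5])
d=p[:2]-c;print(np.linalg.norm(d),np.degrees(np.arctan2(d[1],d[0])))
for k in range(1,6):
    a=-2.75*k; M=Ro.from_euler('z',a,degrees=True).as_matrix(); q=np.r_[c,0]+M@(p-np.r_[c,0]); r=rel(p,R,q,M@R);print(r.round(4).tolist())
E
```

```text
clock: 2.65
tool_pos: [382.7, 273.5, 111.8]
eef_rot: [[-0.465, 0.885, -0.003], [0.885, 0.465, -0.003], [-0.001, -0.004, -1.0]]
ft_force: [-0.6, 0.0, 0.2]
grip_width: 0.995
grasp_force: 0.0
clock: 3.07
tool_pos: [383.8, 274.4, 115.0]
eef_rot: [[-0.465, 0.886, 0.001], [0.886, 0.465, 0.001], [0.0, 0.001, -1.0]]
ft_force: [0.7, 0.5, -0.4]
grip_width: 0.3
grasp_force: 0.0
clock: 3.48
tool_pos: [384.1, 274.7, 114.9]
eef_rot: [[-0.465, 0.886, 0.001], [0.886, 0.465, 0.001], [0.0, 0.002, -1.0]]
ft_force: [2.3, -0.2, 7.3]
grip_width: 0.171
grasp_force: 29.7
142.74706736848466 -150.24753904555877
[0.0114, -0.0001, 0.0, -0.0, -0.0001, 0.0306]
[0.0228, 0.0003, 0.0, -0.0, -0.0001, 0.0611]
[0.0342, 0.0012, 0.0, -0.0, -0.0002, 0.0917]
[0.0455, 0.0027, 0.0, -0.0, -0.0002, 0.1222]
[0.0568, 0.0048, 0.0, -0.0, -0.0003, 0.1528]
```

```bash

for i in 1 2 3 4; do python3 -m pendant '[[[0.0115,0,0],[0,0,0.0306],0],[[0.023,0.0003,0],[0,0,0.0611],0],[[0.0345,0.0012,0],[0,0,0.0917],0],[[0.046,0.0027,0],[0,0,0.1222],0],[[0.0575,0.0048,0],[0,0,0.1528],0]]' | grep -E 'pos|force|width'; done
python3 -m pendant '[[[0,0,0],[0,0,0],0],[[0,0,0],[0,0,0],0],[[0,0,0],[0,0,0],0],[[0,0,0],[0,0,0],0],[[0,0,0],[0,0,0],0]]'
python3 - <<'E'
from h import *
snap('top','top2',crop=(60,110,280,320),scale=2.8)
E
```

```text
tool_pos: [370.3, 306.5, 114.9]
ft_force: [2.0, -1.2, 9.0]
grip_width: 0.175
grasp_force: 29.7
tool_pos: [364.6, 340.7, 114.9]
ft_force: [-0.0, -2.7, 9.2]
grip_width: 0.177
grasp_force: 29.8
tool_pos: [367.1, 375.3, 114.9]
ft_force: [-2.1, -2.2, 8.1]
grip_width: 0.179
grasp_force: 29.8
tool_pos: [377.8, 408.4, 114.9]
ft_force: [-2.4, -1.9, 8.1]
grip_width: 0.181
grasp_force: 29.7
clock: 5.57
tool_pos: [377.9, 408.7, 115.0]
eef_rot: [[0.458, 0.889, 0.0], [0.889, -0.458, 0.002], [0.002, -0.001, -1.0]]
ft_force: [-1.8, 3.2, 6.1]
grip_width: 0.179
grasp_force: 30.0
```

View pics/top2.png

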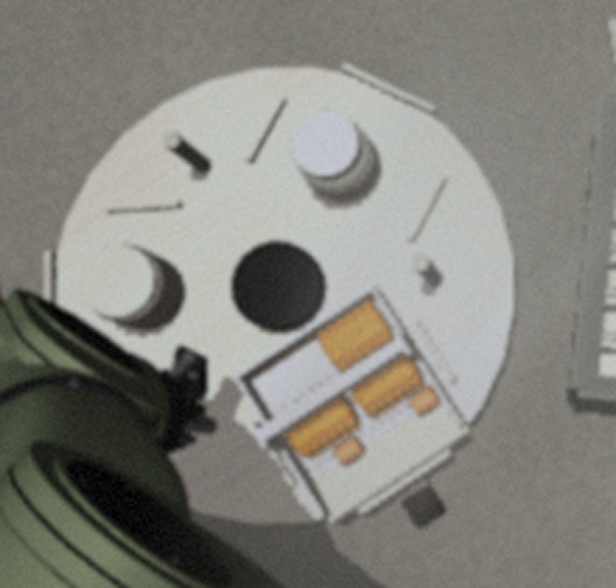

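The pan is now at the pointer side: the outer fence's ends are at (358,511) and (453,456), the pointer at (424,506), and the two visible posts at (172,138) and (423,260).

```bash
python3 - <<'E'
from h import *
def b(u,v,z): return back('top2',60+u/2.8,110+v/2.8,z)[:2]
P=[b(172,138,145),b(423,260,145),b(405,483.5,60),b(424,506,30),b(279,286,80)];c=np.array([508,345])
for p in P: d=p-c;print(p.round(1),np.linalg.norm(d).round(1),np.degrees(np.arctan2(d[1],d[0])).round(1))
print('handle', b(450,343,150),b(265,440,150))
f=b(453,456,60)-b(358,511,60);print(np.degrees(np.arctan2(f[1],f[0]))-90)
E
```

```text
[632.4 424.3] 147.5 32.5
[519.5 198.9] 146.6 -85.5
[324.4 225.4] 219.1 -146.9
[303.1 211.9] 244.4 -147.0
[507.7 341.9] 3.1 -96.3
handle [444.99484049 173.81046558] [362.70298599 332.08788346]
-150.45231846502125
```

```bash

python3 -m pendant '[[[0,0,0],[0,0,0],0.7],[[0,0,0],[0,0,0],0.7],[[0,0,0],[0,0,0],0.7],[[0,0,0],[0,0,0],0.7],[[0,0,0],[0,0,0],0.7]]' | grep width
python3 -m pendant '[[[0,0,-0.05],[0,0,0],1],[[0,0,-0.1],[0,0,0],1],[[0,0,-0.16],[0,0,0],1],[[0,0,-0.22],[0,0,0],1],[[0,0,-0.22],[0,0,0],1]]' | grep pos
python3 - <<'E'
from h import *
c=[508,345];print([c[0]+125*np.cos(np.radians(-146.8)),c[1]+125*np.sin(np.radians(-146.8))])
seq([403.4,276.6,247],Rd(123),2)
E
```

```text
grip_width: 0.7
tool_pos: [379.4, 409.1, 252.3]
[np.float64(403.4044608176298), np.float64(276.55459706343123)]
[-0.089, 0.068, 0.004] [0.002, -0.002, -0.335]
[-0.111, 0.014, 0.004] [0.002, -0.002, -0.335]
```

```bash

python3 -m pendant '[[[-0.089,0.068,0.004],[0.002,-0.002,-0.335],1],[[-0.089,0.068,0.004],[0.002,-0.002,-0.335],1],[[-0.089,0.068,0.004],[0.002,-0.002,-0.335],1],[[-0.089,0.068,0.004],[0.002,-0.002,-0.335],1],[[-0.089,0.068,0.004],[0.002,-0.002,-0.335],1]]' | grep pos
python3 -m pendant '[[[-0.111,0.014,0.004],[0.002,-0.002,-0.335],1],[[-0.111,0.014,0.004],[0.002,-0.002,-0.335],1],[[-0.111,0.014,0.004],[0.002,-0.002,-0.335],1],[[-0.111,0.014,0.004],[0.002,-0.002,-0.335],1],[[-0.111,0.014,0.004],[0.002,-0.002,-0.335],1]]' | grep pos
python3 - <<'E'
from h import *
snap('wrist','w2',scale=1.4);print(proj('w2',[403.4,276.6,150])*1.4, env.state()['tool_pos'])
E
```

```text
tool_pos: [390.2, 341.2, 244.0]
tool_pos: [401.7, 275.4, 241.6]
[403.97392044 289.60336773] [401.61919661 275.53450606 241.54400006]
```

View pics/w2.png

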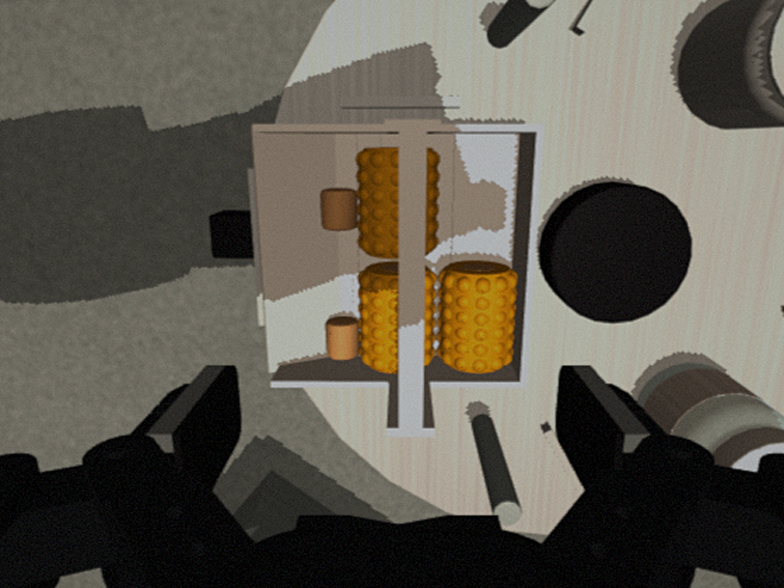

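The wrist picture shows the handle upright in the image from (411,121) to (411,432), three ears and two stubs. Tool and pan axes are aligned.

```bash
python3 - <<'E'
from h import *
q=back('w2',411/1.4,277/1.4,150);print(q, back('w2',411/1.4,121/1.4,150),back('w2',411/1.4,432/1.4,150), back('w2',233/1.4,235/1.4,30))
p,R=cur();print(R.round(3))
# grasp at handle centre z=137 -> TCP z 118
print(rel(p,R,[q[0],q[1],120],Rd(123)).round(4))
E
```

```text
[402.80359773 283.36519499 150.        ] [365.18654381 340.22198741 150.        ] [446.63041102 217.12257986 150.        ] [303.77145232 217.47269385  30.        ]
[[-0.544  0.839 -0.006]
 [ 0.839  0.544 -0.006]
 [-0.002 -0.008 -1.   ]]
[ 0.0102  0.0105  0.2025 -0.0054  0.0011 -0.0003]
```

```bash

python3 -m pendant '[[[0,0.006,0.06],[-0.005,0.001,0],1],[[0,0.006,0.12],[-0.005,0.001,0],1],[[0,0.006,0.17],[-0.005,0.001,0],1],[[0,0.006,0.204],[-0.005,0.001,0],1],[[0,0.006,0.204],[-0.005,0.001,0],1]]' 60|grep -E 'pos|force'
python3 -m pendant '[[[0,0,0],[0,0,0],0],[[0,0,0],[0,0,0],0],[[0,0,0],[0,0,0],0],[[0,0,0],[0,0,0],0],[[0,0,0],[0,0,0],0]]' 80
python3 -m pendant '[[[0,0,0],[0,0,0],0],[[0,0,0],[0,0,0],0],[[0,0,0],[0,0,0],0],[[0,0,0],[0,0,0],0],[[0,0,0],[0,0,0],0]]'
```

```text
tool_pos: [402.6, 276.2, 116.1]
ft_force: [0.6, -0.6, -0.0]
grasp_force: 0.0
clock: 8.17
tool_pos: [404.3, 276.8, 120.0]
eef_rot: [[-0.544, 0.839, 0.001], [0.839, 0.544, 0.0], [-0.001, 0.001, -1.0]]
ft_force: [0.2, -0.8, 0.4]
grip_width: 0.301
grasp_force: 0.0
clock: 8.58
tool_pos: [404.2, 276.9, 119.7]
eef_rot: [[-0.544, 0.839, 0.001], [0.839, 0.544, -0.0], [-0.0, 0.001, -1.0]]
ft_force: [-0.1, 0.5, 8.6]
grip_width: 0.122
grasp_force: 78.1
```

```bash
cat >> h.py <<'E'
RC=np.array([532,-68.]);RY=-7.
def tip(th,lipx,lipz,yaw=RY):
    "tool pose with pan lip edge at riddle x=lipx, height lipz, pan tipped th deg lip down"
    t=np.radians(th); dx=90*np.cos(t)-46.7*np.sin(t); dz=90*np.sin(t)+46.7*np.cos(t); a=np.radians(yaw)
    xy=RC+(lipx+dx)*np.array([np.cos(a),np.sin(a)])
    return np.r_[xy,lipz+dz],Rd(yaw+90,-th,'x')
E
python3 - <<'E'
from h import *
p,R=cur()
A=(p+[0,0,150],R); print(rel(p,R,*A).round(4)); print('carry')
B=tip(-8,45,225); print(B[0]); seq(*B,5,A); print('tip')
prev=B
for th,z in [(0,150),(12,135),(24,120),(34,114),(44,112),(54,112),(62,112)]:
    W=tip(th,45,z); print(th,W[0].round(),end=' '); seq(*W,1,prev); prev=W
E
```

```text
[-1.0e-04  2.0e-04 -2.5e-01  0.0e+00  0.0e+00  0.0e+00]
carry
[671.57532368 -85.13769483 258.71993972]
[-0.15, 0.009, 0.004] [0.017, 0.006, 0.089]
[-0.147, 0.03, 0.002] [0.017, 0.006, 0.089]
[-0.141, 0.05, -0.001] [0.017, 0.006, 0.089]
[-0.133, 0.069, -0.004] [0.017, 0.006, 0.089]
[-0.122, 0.087, -0.007] [0.017, 0.006, 0.089]
tip
0 [666. -84. 197.] [0.0, 0.005, 0.104] [-0.089, -0.0, 0.0]
12 [654. -83. 199.] [0.0, -0.019, -0.004] [-0.133, -0.0, 0.0]
24 [639. -81. 199.] [-0.0, -0.025, -0.005] [-0.133, -0.0, -0.0]
34 [625. -79. 203.] [0.0, -0.02, -0.016] [-0.111, 0.0, -0.0]
44 [609. -77. 208.] [-0.0, -0.018, -0.022] [-0.111, -0.0, 0.0]
54 [592. -75. 212.] [0.0, -0.016, -0.025] [-0.111, -0.0, -0.0]
62 [578. -74. 213.] [0.0, -0.012, -0.02] [-0.089, -0.0, -0.0]
```

```bash

python3 -m pendant '[[[0,0,-0.01],[0,0,0],0],[[0,0,-0.025],[0,0,0],0],[[0,0,-0.045],[0,0,0],0],[[0,0,-0.07],[0,0,0],0],[[0,0,-0.095],[0,0,0],0]]' |grep -E 'pos|force|width'
python3 -m pendant '[[[0,0,-0.035],[0,0,0],0],[[0,0,-0.07],[0,0,0],0],[[0,0,-0.11],[0,0,0],0],[[0,0,-0.14],[0,0,0],0],[[0,0,-0.155],[0,0,0],0]]' |grep -E 'pos|force|width|rot'
python3 -m pendant '[[[-0.015,0.001,0],[0.002,0,0.009],0],[[-0.04,0.003,0.001],[0.005,0.001,0.024],0],[[-0.075,0.004,0.002],[0.008,0.003,0.044],0],[[-0.11,0.006,0.003],[0.012,0.004,0.065],0],[[-0.15,0.009,0.004],[0.017,0.006,0.089],0]]' |grep -E 'pos|force|width'
python3 -m pendant '[[[-0.03,0.005,0],[0.003,0.001,0.018],0],[[-0.06,0.011,0.001],[0.006,0.002,0.036],0],[[-0.09,0.018,0.001],[0.01,0.003,0.054],0],[[-0.118,0.024,0.002],[0.013,0.004,0.071],0],[[-0.147,0.03,0.002],[0.017,0.006,0.089],0]]' |grep -E 'pos|force|width'
python3 -m pendant '[[[-0.028,0.01,0],[0.003,0.001,0.018],0],[[-0.056,0.02,0],[0.006,0.002,0.036],0],[[-0.084,0.03,0],[0.01,0.003,0.054],0],[[-0.113,0.04,-0.001],[0.013,0.004,0.071],0],[[-0.141,0.05,-0.001],[0.017,0.006,0.089],0]]' |grep -E 'pos|force|width'
python3 -m pendant '[[[-0.027,0.014,-0.001],[0.003,0.001,0.018],0],[[-0.054,0.028,-0.002],[0.006,0.002,0.036],0],[[-0.08,0.042,-0.002],[0.01,0.003,0.054],0],[[-0.107,0.056,-0.003],[0.013,0.004,0.071],0],[[-0.133,0.069,-0.004],[0.017,0.006,0.089],0]]' |grep -E 'pos|force|width'
python3 -m pendant '[[[-0.03,0.022,-0.002],[0.004,0.001,0.022],0],[[-0.06,0.043,-0.003],[0.008,0.003,0.044],0],[[-0.09,0.064,-0.005],[0.012,0.004,0.065],0],[[-0.11,0.078,-0.006],[0.015,0.005,0.08],0],[[-0.122,0.087,-0.007],[0.017,0.006,0.089],0]]' 
python3 - <<'E'
from h import *
snap('top','top3',scale=1.4); seq(*tip(-8,45,225),1);print(np.round(env.state()['joints'],2))
E
```

```text
tool_pos: [403.7, 276.6, 177.4]
ft_force: [0.3, -0.1, -4.4]
grip_width: 0.125
grasp_force: 78.2
tool_pos: [403.9, 277.0, 272.0]
eef_rot: [[-0.545, 0.839, 0.002], [0.839, 0.545, 0.001], [-0.0, 0.002, -1.0]]
ft_force: [-0.2, 0.1, -4.1]
grip_width: 0.131
grasp_force: 78.2
tool_pos: [457.6, 202.9, 266.5]
ft_force: [-0.2, -0.6, -4.9]
grip_width: 0.128
grasp_force: 78.2
tool_pos: [511.2, 130.3, 264.0]
ft_force: [0.2, -0.2, -5.2]
grip_width: 0.129
grasp_force: 78.2
tool_pos: [564.5, 58.0, 262.1]
ft_force: [-0.3, -0.1, -4.3]
grip_width: 0.127
grasp_force: 78.2
tool_pos: [617.7, -14.3, 260.0]
ft_force: [0.3, 0.7, -4.9]
grip_width: 0.13
grasp_force: 78.2
clock: 11.5
tool_pos: [671.1, -87.7, 257.2]
eef_rot: [[0.128, 0.982, -0.14], [0.992, -0.127, 0.015], [-0.003, -0.141, -0.99]]
ft_force: [-0.5, -0.5, -4.9]
grip_width: 0.125
grasp_force: 78.2
[0.006, -0.001, -0.003] [-0.001, 0.002, -0.005]
[ 0.14  0.98 -0.2   0.72  0.15  1.59 -0.12]
```

View pics/top3.png

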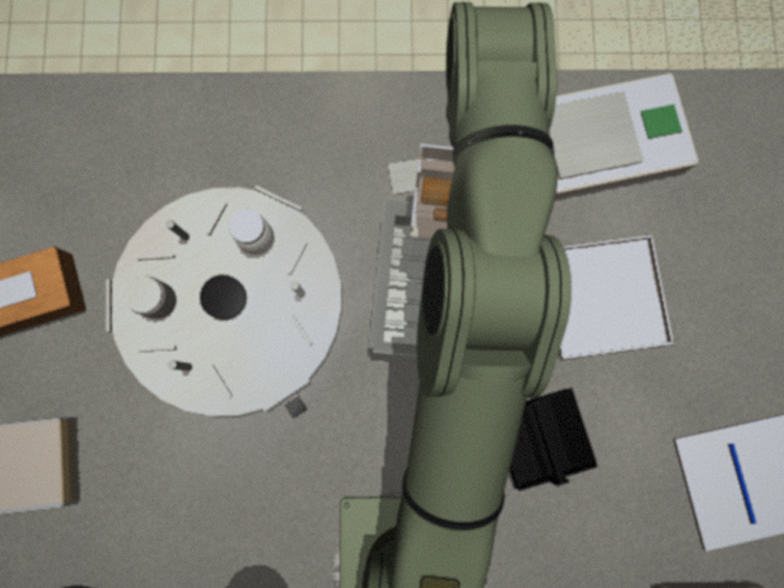

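The pan is over the riddle with its contents still in, and the turntable is left alone. Now I tip it.

```bash

python3 -m pendant '[[[0,0,0.015],[-0.01,0,0],0],[[0,0.001,0.04],[-0.03,0,0],0],[[0,0.003,0.07],[-0.06,0,0],0],[[0,0.004,0.09],[-0.08,0,0],0],[[0,0.005,0.104],[-0.089,0,0],0]]' |grep -E 'pos|force|width'
python3 -m pendant '[[[0,-0.004,0],[-0.026,0,0],0],[[0,-0.008,-0.001],[-0.053,0,0],0],[[0,-0.012,-0.002],[-0.08,0,0],0],[[0,-0.015,-0.003],[-0.106,0,0],0],[[0,-0.019,-0.004],[-0.133,0,0],0]]' |grep -E 'pos|force|width'
python3 -m pendant '[[[0,-0.005,-0.001],[-0.026,0,0],0],[[0,-0.01,-0.002],[-0.053,0,0],0],[[0,-0.015,-0.003],[-0.08,0,0],0],[[0,-0.02,-0.004],[-0.106,0,0],0],[[0,-0.025,-0.005],[-0.133,0,0],0]]' |grep -E 'pos|force|width'
python3 -m pendant '[[[0,-0.004,-0.003],[-0.022,0,0],0],[[0,-0.008,-0.006],[-0.044,0,0],0],[[0,-0.012,-0.009],[-0.067,0,0],0],[[0,-0.016,-0.012],[-0.089,0,0],0],[[0,-0.02,-0.016],[-0.111,0,0],0]]' |grep -E 'pos|force|width'
python3 -m pendant '[[[0,-0.004,-0.004],[-0.022,0,0],0],[[0,-0.007,-0.009],[-0.044,0,0],0],[[0,-0.011,-0.013],[-0.067,0,0],0],[[0,-0.014,-0.018],[-0.089,0,0],0],[[0,-0.018,-0.022],[-0.111,0,0],0]]' |grep -E 'pos|force|width'
python3 -m pendant '[[[0,-0.003,-0.005],[-0.022,0,0],0],[[0,-0.006,-0.01],[-0.044,0,0],0],[[0,-0.009,-0.015],[-0.067,0,0],0],[[0,-0.013,-0.02],[-0.089,0,0],0],[[0,-0.016,-0.025],[-0.111,0,0],0]]' |grep -E 'pos|force|width'
python3 -m pendant '[[[0,-0.002,-0.004],[-0.018,0,0],0],[[0,-0.005,-0.008],[-0.036,0,0],0],[[0,-0.007,-0.012],[-0.054,0,0],0],[[0,-0.01,-0.016],[-0.072,0,0],0],[[0,-0.012,-0.02],[-0.089,0,0],0]]'
python3 - <<'E'
from h import *
snap('scene','scene4',crop=(130,120,330,330),scale=2.8); seq(*tip(65,45,112),1)
E
```

```text
tool_pos: [664.0, -85.0, 195.0]
ft_force: [0.4, 0.6, -3.6]
grip_width: 0.122
grasp_force: 78.4
tool_pos: [653.3, -83.6, 198.3]
ft_force: [1.0, -1.2, -5.3]
grip_width: 0.129
grasp_force: 78.4
tool_pos: [637.8, -81.7, 198.2]
ft_force: [0.1, 0.2, -4.5]
grip_width: 0.126
grasp_force: 78.5
tool_pos: [634.8, -80.9, 217.2]
ft_force: [0.0, 0.1, -4.1]
grip_width: 0.125
grasp_force: 78.6
tool_pos: [650.1, -82.6, 267.2]
ft_force: [0.5, 0.7, -4.2]
grip_width: 0.124
grasp_force: 79.6
tool_pos: [659.6, -83.5, 314.7]
ft_force: [-0.4, 0.1, -3.7]
grip_width: 0.131
grasp_force: 79.8
clock: 14.47
tool_pos: [666.1, -84.4, 357.5]
eef_rot: [[0.11, 0.694, 0.712], [0.994, -0.068, -0.088], [-0.013, 0.717, -0.697]]
ft_force: [0.8, 0.3, -2.5]
grip_width: 0.127
grasp_force: 79.7
[-0.0, -0.284, 0.055] [-0.212, 0.001, -0.001]
```

View pics/scene4.png

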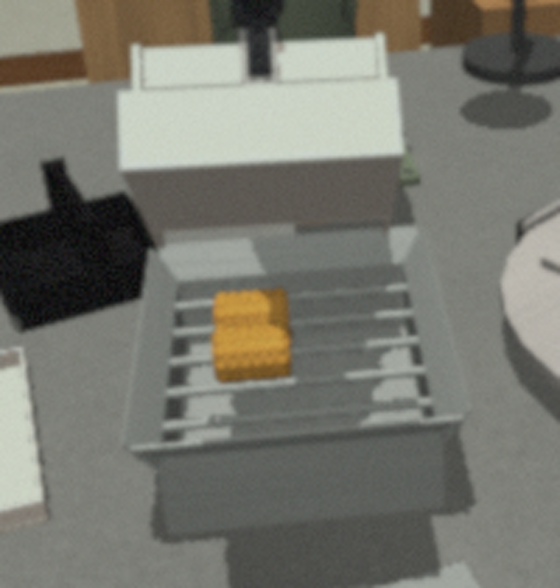

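Two ears lie on the bars at crop (250,312) and (252,352). The pan is only tipped about 46° and has risen, so the arm met a limit; I check which one.

```bash
python3 - <<'E'
from h import *
s=env.state();print(np.round(s['joints'],3)); p,R=cur()
# pan pose
off=R@np.array([0,0,0]); lip=p+R@np.array([0,-90,46.7]); print('lip',lip)
snap('top','top5',crop=(240,120,400,300),scale=3); snap('wrist','w5')
E
```

```text
[-0.003  0.481  0.097  1.861 -1.455  0.002  1.394]
lip [637.56801405 -80.95627769 261.79238416]
```

View pics/w5.png

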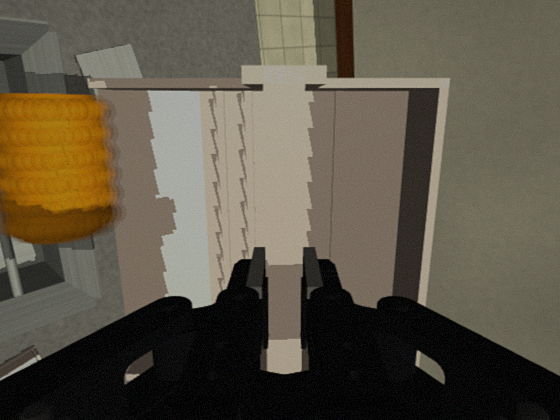

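The wrist view shows the pan empty, with the third ear just leaving the lip at (55,165) towards the riddle. I hold and look again.

```bash
python3 -m pendant '[[[0,0,0],[0,0,0],0],[[0,0,0],[0,0,0],0],[[0,0,0],[0,0,0],0],[[0,0,0],[0,0,0],0],[[0,0,0],[0,0,0],0]]' | grep -E 'pos|force'
python3 - <<'E'
from h import *
snap('wrist','w6'); snap('scene','scene6'); snap('top','top6')
a=cv2.imread('pics/w6.png')
b=cv2.resize(cv2.imread('pics/scene6_raw.png')[160:330,150:310],None,fx=1.75,fy=1.75,interpolation=cv2.INTER_CUBIC)
c=cv2.resize(cv2.imread('pics/top6_raw.png')[130:280,250:400],None,fx=2,fy=2,interpolation=cv2.INTER_CUBIC)
o=np.zeros((600,800,3),np.uint8);o[:300,:400]=cv2.resize(a,(400,300));o[300:300+b.shape[0],:b.shape[1]]=b;o[300:,400:700]=c;cv2.imwrite('pics/m6.png',o)
E
```

```text
tool_pos: [665.8, -84.6, 356.3]
ft_force: [0.3, 0.9, -1.8]
grasp_force: 79.7
```

View pics/m6.png

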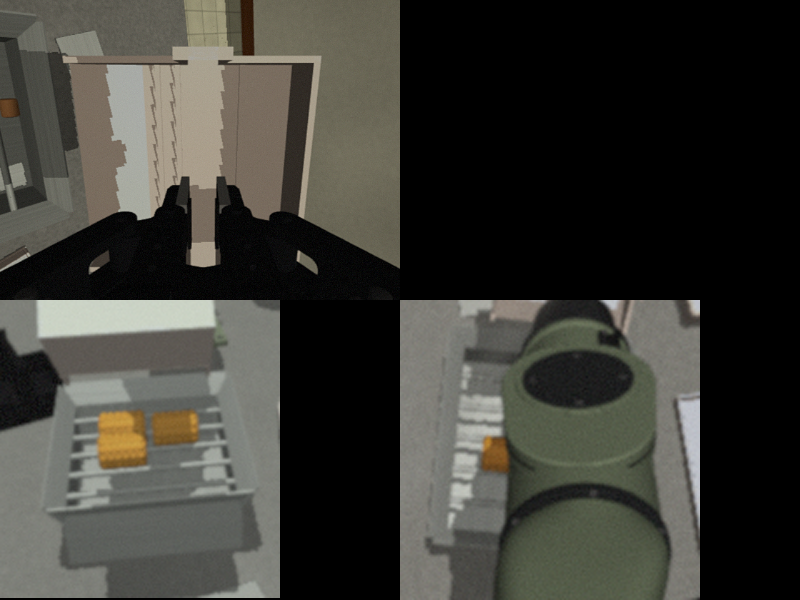

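All three ears rest on the grate, and one stub is visible in the bin at (8,107). The second stub is not accounted for, so I level the pan clear of the riddle and check.

```bash
python3 - <<'E'
from h import *
A=([640,-78,340],Rd(83,-5,'x'));seq(*A,2);print();seq([540,110,320],Rd(103,-0,'x'),2,A)
E
```

```text
[0.003, -0.025, -0.006] [0.226, 0.001, -0.001]
[0.003, -0.026, 0.003] [0.226, 0.001, -0.001]

[0.145, -0.103, 0.008] [0.027, 0.005, -0.111]
[0.161, -0.076, 0.013] [0.027, 0.005, -0.111]
```

```bash

python3 -m pendant '[[[0,-0.003,-0.001],[0.03,0,0],0],[[0,-0.007,-0.002],[0.07,0,0],0],[[0.001,-0.012,-0.003],[0.12,0,0],0],[[0.002,-0.018,-0.005],[0.17,0,0],0],[[0.003,-0.025,-0.006],[0.226,0,0],0]]' |grep -E 'pos|rot|force'
python3 -m pendant '[[[0,-0.005,0],[0.05,0,0],0],[[0.001,-0.01,0.001],[0.1,0,0],0],[[0.002,-0.016,0.002],[0.15,0,0],0],[[0.003,-0.02,0.002],[0.19,0,0],0],[[0.003,-0.026,0.003],[0.226,0,0],0]]' |grep -E 'pos|rot|force'
python3 -m pendant '[[[0.02,-0.02,0.001],[0.005,0.001,-0.02],0],[[0.05,-0.04,0.003],[0.01,0.002,-0.04],0],[[0.08,-0.06,0.005],[0.015,0.003,-0.065],0],[[0.11,-0.08,0.006],[0.02,0.004,-0.09],0],[[0.145,-0.103,0.008],[0.027,0.005,-0.111],0]]' |grep -E 'pos|rot|force'
python3 -m pendant '[[[0.035,-0.016,0.003],[0.005,0.001,-0.022],0],[[0.07,-0.032,0.006],[0.01,0.002,-0.044],0],[[0.105,-0.048,0.009],[0.015,0.003,-0.067],0],[[0.135,-0.064,0.011],[0.02,0.004,-0.09],0],[[0.161,-0.076,0.013],[0.027,0.005,-0.111],0]]' |grep -E 'pos|rot|force'
python3 - <<'E'
from h import *
print(np.round(env.state()['joints'],2))
snap('scene','scene7'); snap('top','top7')
b=cv2.resize(cv2.imread('pics/scene7_raw.png')[110:330,150:400],None,fx=1.6,fy=1.6,interpolation=cv2.INTER_CUBIC)
c=cv2.resize(cv2.imread('pics/top7_raw.png')[130:280,240:390],None,fx=2.6,fy=2.6,interpolation=cv2.INTER_CUBIC)
o=np.zeros((400,800,3),np.uint8);o[:b.shape[0],:b.shape[1]]=b;o[:390,400:790]=c;cv2.imwrite('pics/m7.png',o)
E
```

```text
tool_pos: [654.3, -80.4, 348.8]
eef_rot: [[0.116, 0.853, 0.508], [0.993, -0.104, -0.052], [0.009, 0.511, -0.859]]
ft_force: [0.7, 2.4, -3.9]
grasp_force: 79.6
tool_pos: [644.0, -76.5, 339.0]
eef_rot: [[0.112, 0.977, 0.183], [0.994, -0.112, -0.011], [0.01, 0.183, -0.983]]
ft_force: [-0.3, 0.2, -1.9]
grasp_force: 79.6
tool_pos: [593.9, 17.1, 323.6]
eef_rot: [[-0.062, 0.988, 0.144], [0.998, 0.063, -0.002], [-0.011, 0.144, -0.99]]
ft_force: [0.0, -0.2, -2.4]
grasp_force: 79.7
tool_pos: [543.7, 111.7, 308.2]
eef_rot: [[-0.235, 0.967, 0.101], [0.972, 0.236, 0.001], [-0.023, 0.098, -0.995]]
ft_force: [0.4, 0.1, -2.6]
grasp_force: 79.7
[-0.71  0.68  0.88  1.55 -0.59  1.08  0.54]
```

View pics/m7.png

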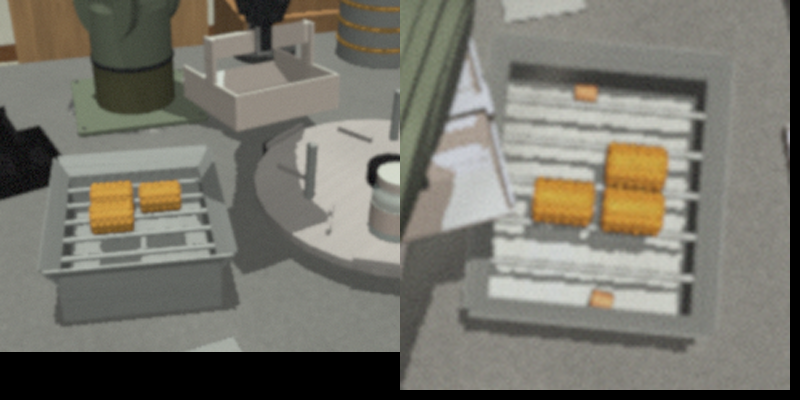

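Both stubs are in the bin, at (586,92) and (600,299), and three ears lie on the bars at (563,201), (636,166) and (633,211). The pan is empty, so I return it to its pocket.

```bash
python3 - <<'E'
from h import *
R=Rd(np.degrees(np.arctan2(.839,-.544)))
seq([404.2,276.9,240],R,2)
E
```

```text
[0.161, -0.085, 0.045] [0.03, 0.012, -0.107]
[0.172, -0.055, 0.051] [0.03, 0.012, -0.107]
```

```bash

python3 -m pendant '[[[0.03,-0.017,0.009],[0.006,0.002,-0.02],0],[[0.06,-0.034,0.018],[0.012,0.005,-0.042],0],[[0.1,-0.051,0.027],[0.018,0.007,-0.064],0],[[0.13,-0.068,0.036],[0.024,0.01,-0.086],0],[[0.161,-0.085,0.045],[0.03,0.012,-0.107],0]]' |grep -E 'pos|force'
python3 -m pendant '[[[0.034,-0.011,0.01],[0.006,0.002,-0.02],0],[[0.069,-0.022,0.02],[0.012,0.005,-0.042],0],[[0.11,-0.033,0.03],[0.018,0.007,-0.064],0],[[0.15,-0.046,0.042],[0.024,0.01,-0.086],0],[[0.172,-0.055,0.051],[0.03,0.012,-0.107],0]]' |grep -E 'pos|force'
python3 -m pendant '[[[0,0,0],[0,0,0],0],[[0,0,0],[0,0,0],0],[[0,0,0],[0,0,0],0],[[0,0,0],[0,0,0],0],[[0,0,0],[0,0,0],0]]' | grep -E 'pos|rot|force'
python3 - <<'E'
from h import *
R=Rd(np.degrees(np.arctan2(.839,-.544)))
A=seq([404.2,276.9,140],R,1); seq([404.2,276.9,119.2],R,1,A);print(np.round(env.state()['joints'],2))
snap('top','top8',crop=(60,110,280,320),scale=2.8)
E
```

```text
tool_pos: [475.1, 192.6, 273.9]
ft_force: [0.4, 0.2, -2.3]
grasp_force: 79.8
tool_pos: [404.8, 275.9, 239.6]
ft_force: [0.4, -0.5, -2.5]
grasp_force: 79.7
tool_pos: [406.8, 273.4, 240.4]
eef_rot: [[-0.54, 0.842, 0.001], [0.842, 0.54, -0.003], [-0.003, -0.0, -1.0]]
ft_force: [0.4, 0.5, -3.4]
grasp_force: 79.7
[0.008, -0.0, 0.167] [-0.0, 0.002, -0.003]
[0.0, 0.0, 0.035] [0.0, 0.0, 0.0]
[-1.07  0.69  0.78  1.78 -0.6   0.92  0.54]
```

View pics/top8.png

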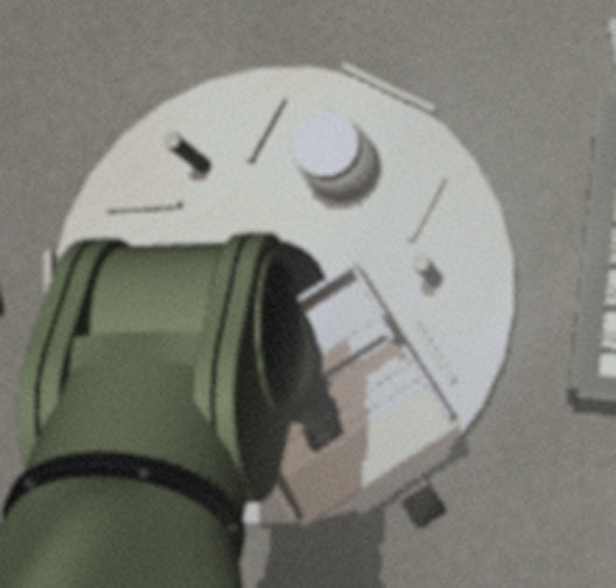

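The turntable has not moved (posts at (172,138) and (423,260) as before), and the pan hangs squarely over its pocket. I descend.

```bash

python3 -m pendant '[[[0.003,0,0.03],[0,0.002,-0.003],0],[[0.006,0,0.07],[0,0.002,-0.003],0],[[0.008,0,0.11],[0,0.002,-0.003],0],[[0.008,0,0.15],[0,0.002,-0.003],0],[[0.008,0,0.167],[0,0.002,-0.003],0]]' |grep -E 'pos|force'
python3 -m pendant '[[[0,0,0],[0,0,0],0],[[0,0,0],[0,0,0],0],[[0,0,0],[0,0,0],0],[[0,0,0],[0,0,0],0],[[0,0,0],[0,0,0],0]]' | grep -E 'pos|rot|force'
python3 - <<'E'
from h import *
R=Rd(np.degrees(np.arctan2(.839,-.544)))
seq([404.2,276.9,120],R,1)
E
```

```text
tool_pos: [403.1, 277.1, 137.7]
ft_force: [0.2, 0.0, -2.1]
grasp_force: 79.7
tool_pos: [403.9, 277.9, 140.7]
eef_rot: [[-0.545, 0.838, -0.0], [0.838, 0.545, 0.001], [0.001, 0.0, -1.0]]
ft_force: [0.6, -0.8, -2.0]
grasp_force: 79.6
[-0.002, -0.0, 0.034] [0.0, -0.0, 0.001]
```

```bash

python3 -m pendant '[[[-0.001,0,0.009],[0,0,0],0],[[-0.001,0,0.018],[0,0,0],0],[[-0.001,0,0.026],[0,0,0],0],[[-0.001,0,0.032],[0,0,0],0],[[-0.001,0,0.034],[0,0,0],0]]' |grep -E 'pos|force'
python3 -m pendant '[[[0,0,0],[0,0,0],0],[[0,0,0],[0,0,0],0],[[0,0,0],[0,0,0],0],[[0,0,0],[0,0,0],0],[[0,0,0],[0,0,0],0]]' | grep -E 'pos|rot|force'
```

```text
tool_pos: [403.8, 277.0, 119.6]
ft_force: [-9.9, -3.7, 39.9]
grasp_force: 85.8
tool_pos: [403.9, 277.1, 119.7]
eef_rot: [[-0.545, 0.838, -0.001], [0.838, 0.545, -0.0], [0.001, -0.001, -1.0]]
ft_force: [-2.9, -0.9, 12.1]
grasp_force: 81.8
```

```bash

python3 -m pendant '[[[0,0,0],[0,0,0],0.3],[[0,0,0],[0,0,0],0.6],[[0,0,0],[0,0,0],0.9],[[0,0,0],[0,0,0],0.9],[[0,0,0],[0,0,0],0.9]]' |grep -E 'pos|force|width'
python3 -m pendant '[[[0,0,-0.03],[0,0,0],0.9],[[0,0,-0.07],[0,0,0],0.9],[[0,0,-0.12],[0,0,0],0.9],[[0,0,-0.17],[0,0,0],0.9],[[0,0,-0.22],[0,0,0],0.9]]' |grep -E 'pos|force|width'
python3 - <<'E'
from h import *
snap('wrist','w9'); snap('top','top9')
a=cv2.resize(cv2.imread('pics/w9_raw.png'),(400,300)); P=cv2.imread('pics/top9_raw.png')
c=cv2.resize(P[130:280,240:390],(390,390),interpolation=cv2.INTER_CUBIC)
o=np.zeros((400,800,3),np.uint8);o[:300,:400]=a;o[:390,400:790]=c;cv2.imwrite('pics/m9.png',o)
E
```

```text
tool_pos: [403.9, 277.2, 119.5]
ft_force: [-0.4, -0.0, -0.4]
grip_width: 0.828
grasp_force: 0.0
tool_pos: [403.8, 276.9, 252.9]
ft_force: [-0.9, 0.5, -0.0]
grip_width: 0.9
grasp_force: 0.0
```

View pics/m9.png

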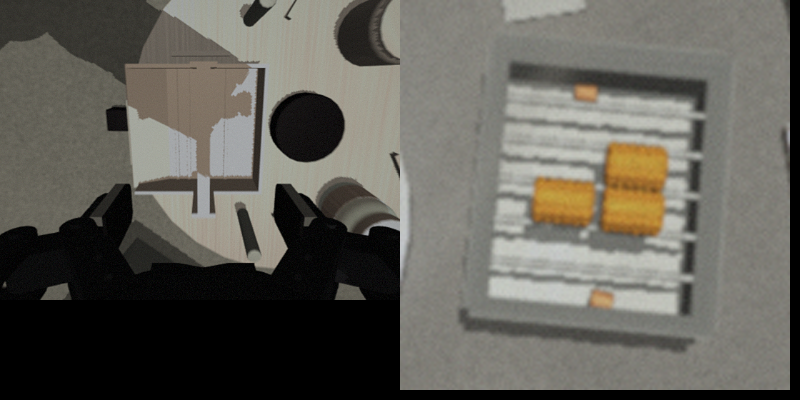

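The left inset shows the empty pan upright in its pocket at the pointer. The right one shows the ears unmoved at (563,202), (637,166) and (633,211). I measure the ears and tray and move over the riddle.

```bash
cat >> h.py <<'E'
def ears(name,z,area=(80,9999),poly=None):
    "orange blobs -> list of (centre world, long axis world deg, px size)"
    im=cv2.imread(f'pics/{name}_raw.png'); hsv=cv2.cvtColor(cv2.GaussianBlur(im,(3,3),0),cv2.COLOR_BGR2HSV)
    m=cv2.inRange(hsv,(8,120,60),(28,255,255)); m=cv2.morphologyEx(m,cv2.MORPH_OPEN,np.ones((3,3)))
    n,_,st,ce=cv2.connectedComponentsWithStats(m); out=[]
    for i in range(1,n):
        if not area[0]<=st[i,4]<=area[1]: continue
        c=ce[i]; print(c.round(1),st[i].tolist(),back(name,*c,z).round(1)[:2])
    return m
def tray(name):
    im=cv2.imread(f'pics/{name}_raw.png');g=cv2.cvtColor(im,cv2.COLOR_BGR2HSV)
    m=cv2.inRange(g,(0,0,150),(180,45,255)); n,l,st,ce=cv2.connectedComponentsWithStats(m)
    for i in range(1,n):
        if st[i,4]>2500:
            w=back(name,*ce[i],6)[:2]; r=cv2.minAreaRect(np.argwhere(l==i)[:,::-1].astype(np.float32)); print('white',w.round(),np.round(r[0]),np.round(r[1]),round(r[2]))
E
python3 - <<'E'
from h import *
ears('top9',105,(40,9999)); tray('top9')
for u,v in[(563,202),(637,166),(633,211)]: print(back('top9',240+(u-400)/2.6,130+v/2.6,100).round(1))
seq([530,-85,290],Rd(83),3)
E
```

```text
[ 26.4 204.5] [0, 177, 51, 57, 1589] [526.7 675. ]
[329.5 202.4] [317, 185, 26, 35, 765] [524.8 -99.2]
[302.4 207.3] [291, 199, 24, 18, 371] [512.9 -29.3]
white [1076.   36.] [280.  26.] [ 52. 559.] 90
white [ 857. -430.] [439.  94.] [ 68. 108.] 78
white [570. 305.] [178. 195.] [163. 121.] 40
white [ 511. -397.] [434. 211.] [82. 79.] 81
white [ 154. -627.] [530. 345.] [83. 78.] 77
[512.6 -30.3 100. ]
[ 548.2 -104.7  100. ]
[502.9 -99.5 100. ]
[-0.207, -0.052, -0.02] [0.001, -0.0, 0.148]
[-0.213, -0.003, -0.02] [0.001, -0.0, 0.148]
[-0.208, 0.047, -0.019] [0.001, -0.0, 0.148]
```

```bash

python3 -m pendant '[[[-0.04,-0.01,-0.004],[0,0,0.03],1],[[-0.08,-0.02,-0.008],[0,0,0.06],1],[[-0.12,-0.03,-0.012],[0,0,0.09],1],[[-0.165,-0.04,-0.016],[0,0,0.12],1],[[-0.207,-0.052,-0.02],[0,0,0.148],1]]' |grep -E 'pos'
python3 -m pendant '[[[-0.04,0,-0.004],[0,0,0.03],1],[[-0.08,0,-0.008],[0,0,0.06],1],[[-0.12,0,-0.012],[0,0,0.09],1],[[-0.165,0,-0.016],[0,0,0.12],1],[[-0.213,-0.003,-0.02],[0,0,0.148],1]]' |grep -E 'pos'
python3 -m pendant '[[[-0.05,0.01,-0.004],[0,0,0.03],1],[[-0.1,0.02,-0.008],[0,0,0.06],1],[[-0.15,0.034,-0.012],[0,0,0.1],1],[[-0.19,0.043,-0.019],[0,0,0.135],1],[[-0.208,0.047,-0.019],[0,0,0.148],1]]' |grep -E 'pos|rot'
python3 -m pendant '[[[0,0,0],[0,0,0],1],[[0,0,0],[0,0,0],1],[[0,0,0],[0,0,0],1],[[0,0,0],[0,0,0],1],[[0,0,0],[0,0,0],1]]' |grep -E 'pos|rot'
python3 - <<'E'
from h import *
print(np.round(env.state()['joints'],2))
snap('wrist','w10');m=ears('w10',100,(200,99999)); 
cs,_=cv2.findContours(m,cv2.RETR_EXTERNAL,cv2.CHAIN_APPROX_NONE)
for c in cs:
    if cv2.contourArea(c)>400: r=cv2.minAreaRect(c);print(r); print([back('w10',*q,100).round().tolist()[:2] for q in cv2.boxPoints(r)])
E
```

```text
tool_pos: [445.9, 155.0, 263.3]
tool_pos: [487.4, 34.5, 275.2]
tool_pos: [529.4, -88.8, 287.1]
eef_rot: [[0.126, 0.992, -0.001], [0.992, -0.126, -0.002], [-0.002, -0.001, -1.0]]
tool_pos: [529.0, -84.6, 286.9]
eef_rot: [[0.119, 0.993, -0.001], [0.993, -0.119, 0.0], [0.0, -0.001, -1.0]]
[-0.33  0.74  0.92  1.55 -0.62  1.17  0.59]
[260.9 116.7] [234, 81, 54, 74, 3717] [516.  -28.8]
[513.1 153.6] [501, 113, 25, 81, 1443] [730.5 -86.2]
[388.8 129.6] [380, 119, 19, 23, 407] [623.7 -52.6]
[184.4 164.8] [176, 154, 18, 23, 375] [443.5 -61.6]
[283.6 194.4] [233, 159, 102, 74, 6808] [527.1 -98.7]
((283.9273376464844, 195.4402618408203), (72.33187866210938, 101.2850341796875), 88.83085632324219)
[[486.0, -63.0], [575.0, -72.0], [570.0, -138.0], [477.0, -129.0]]
((513.1000366210938, 153.3000030517578), (80.25047302246094, 18.977313995361328), 82.87498474121094)
[[717.0, -51.0], [733.0, -51.0], [745.0, -123.0], [728.0, -123.0]]
((260.5, 117.5), (73.0, 53.0), 90.0)
[[498.0, 3.0], [542.0, -3.0], [534.0, -63.0], [488.0, -57.0]]
```

```bash
python3 - <<'E'
from h import *
A=seq([515.5,-30,140],Rd(83.2),1);B=seq([515.5,-30,72],Rd(83.2),1,A)
print();C=seq([515.5,-30,200],Rd(83.2),1,B); D=seq([461,-403,150],Rd(90),3,C)
E
```

```text
[0.088, -0.033, 0.245] [-0.001, 0.0, -0.0]
[0.0, 0.0, 0.113] [0.0, 0.0, 0.0]

[0.0, 0.0, -0.213] [0.0, 0.0, 0.0]
[-0.209, -0.006, 0.028] [0.0, 0.0, -0.025]
[-0.209, -0.014, 0.028] [0.0, 0.0, -0.025]
[-0.208, -0.022, 0.028] [0.0, 0.0, -0.025]
```

```bash

python3 -m pendant '[[[0.03,-0.01,0.06],[0,0,0],1],[[0.06,-0.02,0.12],[0,0,0],1],[[0.088,-0.033,0.18],[0,0,0],1],[[0.088,-0.033,0.23],[0,0,0],1],[[0.088,-0.033,0.245],[0,0,0],1]]' 30 |grep -E 'pos|force'
python3 -m pendant '[[[0,0,0.03],[0,0,0],1],[[0,0,0.06],[0,0,0],1],[[0,0,0.09],[0,0,0],1],[[0,0,0.113],[0,0,0],1],[[0,0,0.113],[0,0,0],1]]' |grep -E 'pos|force'
for i in 1 2; do python3 -m pendant '[[[0,0,0],[0,0,0],0],[[0,0,0],[0,0,0],0],[[0,0,0],[0,0,0],0],[[0,0,0],[0,0,0],0],[[0,0,0],[0,0,0],0]]' 30 |grep -E 'pos|force|width';done
python3 -m pendant '[[[0,0,-0.02],[0,0,0],0],[[0,0,-0.06],[0,0,0],0],[[0,0,-0.11],[0,0,0],0],[[0,0,-0.17],[0,0,0],0],[[0,0,-0.213],[0,0,0],0]]' |grep -E 'pos|force|width|rot'
python3 - <<'E'
from h import *
snap('top','top11'); ears('top11',105,(100,1500)); tray('top11')
seq([461,-403,150],Rd(90),3)
E
```

```text
tool_pos: [514.1, -29.3, 136.6]
ft_force: [0.4, 0.2, -0.9]
grasp_force: 0.0
tool_pos: [515.4, -31.2, 71.2]
ft_force: [0.4, 0.0, 0.6]
grasp_force: 0.0
tool_pos: [514.8, -30.8, 73.2]
ft_force: [-10.3, 1.5, 16.2]
grip_width: 0.528
grasp_force: 28.6
tool_pos: [514.9, -30.8, 73.2]
ft_force: [-10.3, 1.3, 16.0]
grip_width: 0.528
grasp_force: 28.6
tool_pos: [515.6, -31.3, 203.1]
eef_rot: [[0.121, 0.993, 0.0], [0.993, -0.121, -0.001], [-0.001, 0.001, -1.0]]
ft_force: [0.0, -0.1, 0.7]
grip_width: 0.524
grasp_force: 31.3
[331.6 208.2] [317, 191, 26, 29, 444] [ 509.6 -104.2]
white [1076.   33.] [280.  26.] [ 52. 559.] 90
white [ 857. -429.] [439.  94.] [ 69. 109.] 78
white [578. 411.] [143. 197.] [113. 171.] 43
white [ 512. -399.] [434. 211.] [81. 82.] 82
white [ 154. -627.] [530. 345.] [83. 79.] 77
white [199. 720.] [ 21. 332.] [64. 44.] 87
[-0.208, -0.006, 0.032] [0.001, 0.0, -0.026]
[-0.208, -0.014, 0.032] [0.001, 0.0, -0.026]
[-0.207, -0.023, 0.031] [0.001, 0.0, -0.026]
```

```bash

python3 -m pendant '[[[-0.025,-0.001,0.004],[0,0,-0.003],0],[[-0.06,-0.002,0.01],[0,0,-0.008],0],[[-0.105,-0.003,0.016],[0,0,-0.013],0],[[-0.155,-0.005,0.024],[0,0,-0.02],0],[[-0.208,-0.006,0.032],[0,0,-0.026],0]]' |grep -E 'pos|width'
python3 -m pendant '[[[-0.042,-0.003,0.006],[0,0,-0.005],0],[[-0.083,-0.006,0.013],[0,0,-0.01],0],[[-0.125,-0.008,0.019],[0,0,-0.016],0],[[-0.166,-0.011,0.026],[0,0,-0.021],0],[[-0.208,-0.014,0.032],[0,0,-0.026],0]]' |grep -E 'pos|width'
python3 -m pendant '[[[-0.05,-0.005,0.006],[0,0,-0.005],0],[[-0.1,-0.01,0.013],[0,0,-0.01],0],[[-0.15,-0.016,0.019],[0,0,-0.016],0],[[-0.19,-0.02,0.026],[0,0,-0.021],0],[[-0.207,-0.023,0.031],[0,0,-0.026],0]]' |grep -E 'pos|width'
python3 -m pendant '[[[0,0,0],[0,0,0],0],[[0,0,0],[0,0,0],0],[[0,0,0],[0,0,0],0],[[0,0,0],[0,0,0],0],[[0,0,0],[0,0,0],0]]' |grep -E 'pos|rot|width'
python3 - <<'E'
from h import *
print(np.round(env.state()['joints'],2)); seq([461,-403,16],Rd(90),1)
E
```

```text
tool_pos: [496.8, -155.1, 181.2]
grip_width: 0.527
tool_pos: [478.4, -279.2, 162.0]
grip_width: 0.525
tool_pos: [458.5, -404.9, 143.4]
grip_width: 0.529
tool_pos: [460.6, -400.7, 143.3]
eef_rot: [[-0.003, 1.0, -0.001], [1.0, 0.003, -0.0], [-0.0, -0.001, -1.0]]
grip_width: 0.527
[ 0.37  0.97  0.67  1.46 -0.68  0.95  1.24]
[-0.004, 0.001, 0.212] [-0.0, 0.0, 0.002]
```

```bash

python3 -m pendant '[[[0,0,0.05],[0,0,0],0],[[-0.002,0,0.1],[0,0,0],0],[[-0.004,0.001,0.15],[0,0,0],0],[[-0.004,0.001,0.19],[0,0,0],0],[[-0.004,0.001,0.2],[0,0,0],0]]' |grep -E 'pos|force'
python3 -m pendant '[[[0,0,0.002],[0,0,0],0],[[0,0,0.004],[0,0,0],0],[[0,0,0.006],[0,0,0],0],[[0,0,0.008],[0,0,0],0],[[0,0,0.01],[0,0,0],0]]' |grep -E 'pos|force'
```

```text
tool_pos: [459.8, -402.5, 19.8]
ft_force: [-0.3, 0.6, -0.7]
grasp_force: 31.3
tool_pos: [460.9, -404.3, 17.9]
ft_force: [0.2, 0.4, -0.9]
grasp_force: 31.3
```

```bash

python3 -m pendant '[[[0,0,0.002],[0,0,0],0],[[0,0,0.004],[0,0,0],0],[[0,0,0.005],[0,0,0],0],[[0,0,0.005],[0,0,0],0.57],[[0,0,0.005],[0,0,0],0.6]]' |grep -E 'pos|force'
python3 -m pendant '[[[0,0,0],[0,0,0],0.63],[[0,0,0],[0,0,0],0.66],[[0,0,0],[0,0,0],0.7],[[0,0,0],[0,0,0],0.7],[[0,0,0],[0,0,0],0.7]]' |grep -E 'pos|force|width'
python3 -m pendant '[[[0,0,-0.03],[0,0,0],0.7],[[0,0,-0.07],[0,0,0],0.7],[[0,0,-0.13],[0,0,0],0.7],[[0,0,-0.2],[0,0,0],0.7],[[0,0,-0.26],[0,0,0],0.8]]' |grep -E 'pos|force'
python3 - <<'E'
from h import *
snap('top','top12'); snap('wrist','w12');print('w');ears('w12',30,(400,99999));tray('top12')
seq([527,-101,210],Rd(173.5),3)
E
```

```text
tool_pos: [460.5, -404.1, 14.1]
ft_force: [0.0, 0.3, 0.1]
grasp_force: 0.0
tool_pos: [460.5, -404.1, 14.1]
ft_force: [-0.3, 0.2, -1.1]
grip_width: 0.705
grasp_force: 0.0
tool_pos: [460.3, -404.1, 172.4]
ft_force: [0.5, -0.3, 0.5]
grasp_force: 0.0
w
[282.2 184.1] [252, 146, 60, 80, 4362] [ 460.9 -403.7]
white [1076.   41.] [280.  26.] [ 51. 559.] 90
white [ 857. -429.] [439.  94.] [ 68. 108.] 78
white [511. 356.] [162. 214.] [164. 163.] 90
white [ 154. -627.] [530. 345.] [82. 78.] 77
white [201. 721.] [ 21. 331.] [63. 43.] 88
[0.169, 0.037, -0.02] [-0.0, 0.002, -0.309]
[0.132, 0.111, -0.02] [-0.0, 0.002, -0.309]
[0.065, 0.16, -0.019] [-0.0, 0.002, -0.309]
```

```bash
python3 - <<'E'
from h import *
seq([527,-101,215],Rd(-6.5),3)
E
```

```text
[0.169, 0.037, -0.023] [0.002, 0.0, 0.358]
[0.163, -0.059, -0.023] [0.002, 0.0, 0.358]
[0.106, -0.137, -0.022] [0.002, 0.0, 0.358]
```

```bash

python3 -m pendant '[[[0.033,0.007,-0.005],[0,0,0.07],0.85],[[0.067,0.014,-0.01],[0,0,0.14],0.85],[[0.1,0.022,-0.015],[0,0,0.21],0.85],[[0.135,0.03,-0.02],[0,0,0.28],0.85],[[0.169,0.037,-0.023],[0,0,0.358],0.85]]' |grep -E 'pos'
python3 -m pendant '[[[0.033,-0.012,-0.005],[0,0,0.07],0.85],[[0.067,-0.024,-0.01],[0,0,0.14],0.85],[[0.1,-0.036,-0.015],[0,0,0.21],0.85],[[0.13,-0.048,-0.02],[0,0,0.28],0.85],[[0.163,-0.059,-0.023],[0,0,0.358],0.85]]' |grep -E 'pos'
python3 -m pendant '[[[0.025,-0.03,-0.005],[0,0,0.07],0.85],[[0.05,-0.06,-0.01],[0,0,0.14],0.85],[[0.075,-0.09,-0.015],[0,0,0.22],0.85],[[0.1,-0.12,-0.02],[0,0,0.3],0.85],[[0.106,-0.137,-0.022],[0,0,0.358],0.85]]' |grep -E 'pos'
python3 -m pendant '[[[0,0,0],[0,0,0],0.85],[[0,0,0],[0,0,0],0.85],[[0,0,0],[0,0,0],0.85],[[0,0,0],[0,0,0],0.85],[[0,0,0],[0,0,0],0.85]]' |grep -E 'pos|rot|width'
python3 - <<'E'
from h import *
print(np.round(env.state()['joints'],2))
snap('wrist','w13');m=ears('w13',100,(200,99999)); 
cs,_=cv2.findContours(m,cv2.RETR_EXTERNAL,cv2.CHAIN_APPROX_NONE)
for c in cs:
    if cv2.contourArea(c)>1000: r=cv2.minAreaRect(c);print(r); print([back('w13',*q,100).round().tolist()[:2] for q in cv2.boxPoints(r)])
snap('top','top13'); tray('top13')
E
```

```text
tool_pos: [482.9, -301.5, 183.9]
tool_pos: [504.7, -200.0, 197.7]
tool_pos: [527.4, -96.4, 210.4]
tool_pos: [526.3, -100.1, 210.8]
eef_rot: [[0.993, -0.114, -0.001], [-0.114, -0.993, -0.0], [-0.001, 0.0, -1.0]]
grip_width: 0.843
[-0.38  0.99  1.24  1.67 -0.99  1.24 -0.59]
[219.9  43.8] [205, 31, 30, 27, 769] [631.8 -72.4]
[284.  195.2] [239, 132, 91, 129, 11009] [ 530.6 -100.9]
[267.6 279.1] [257, 274, 23, 10, 200] [468.9 -81.7]
((284.0, 196.0), (128.0, 90.0), 90.0)
[[577.0, -76.0], [570.0, -136.0], [479.0, -128.0], [486.0, -63.0]]
white [1076.   34.] [280.  26.] [ 52. 559.] 90
white [ 857. -429.] [439.  94.] [ 69. 109.] 78
white [536. 428.] [143. 207.] [126. 169.] 23
white [ 516. -398.] [435. 211.] [82. 81.] 81
white [ 154. -627.] [530. 345.] [83. 79.] 77
white [199. 720.] [ 21. 332.] [64. 44.] 87
```

```bash
python3 - <<'E'
from h import *
A=seq([550.5,-103.5,140],Rd(-6.5),1);seq([550.5,-103.5,74],Rd(-6.5),1,A)
E
```

```text
[0.041, 0.001, 0.118] [0.0, 0.001, -0.001]
[0.0, 0.0, 0.11] [0.0, 0.0, -0.0]
```

```bash

python3 -m pendant '[[[0.02,0,0.03],[0,0,0],0.88],[[0.041,0.001,0.06],[0,0,0],0.88],[[0.041,0.001,0.09],[0,0,0],0.88],[[0.041,0.001,0.118],[0,0,0],0.88],[[0.041,0.001,0.118],[0,0,0],0.88]]' 30 |grep -E 'pos|force'
python3 -m pendant '[[[0,0,0.03],[0,0,0],0.88],[[0,0,0.06],[0,0,0],0.88],[[0,0,0.09],[0,0,0],0.88],[[0,0,0.11],[0,0,0],0.88],[[0,0,0.11],[0,0,0],0.88]]' |grep -E 'pos|force'
for i in 1 2; do python3 -m pendant '[[[0,0,0],[0,0,0],0],[[0,0,0],[0,0,0],0],[[0,0,0],[0,0,0],0],[[0,0,0],[0,0,0],0],[[0,0,0],[0,0,0],0]]' 30 |grep -E 'pos|force|width';done
python3 -m pendant '[[[0,0,-0.02],[0,0,0],0],[[0,0,-0.06],[0,0,0],0],[[0,0,-0.11],[0,0,0],0],[[0,0,-0.17],[0,0,0],0],[[0,0,-0.213],[0,0,0],0]]' |grep -E 'pos|force|width|rot'
python3 - <<'E'
from h import *
print(np.round(env.state()['joints'],2))
snap('top','top14'); ears('top14',105,(100,1500)); tray('top14')
seq([521,-397,150],Rd(6.5),3)
E
```

```text
tool_pos: [549.9, -102.5, 137.3]
ft_force: [-0.1, 0.0, -0.1]
grasp_force: 0.0
tool_pos: [550.2, -102.6, 72.7]
ft_force: [-0.6, -0.9, 0.2]
grasp_force: 0.0
tool_pos: [550.9, -103.0, 75.0]
ft_force: [-3.0, -0.2, 7.4]
grip_width: 0.699
grasp_force: 35.7
tool_pos: [550.9, -103.0, 75.0]
ft_force: [-3.1, 0.3, 7.8]
grip_width: 0.702
grasp_force: 35.7
tool_pos: [550.7, -103.3, 205.5]
eef_rot: [[0.993, -0.115, 0.001], [-0.115, -0.993, -0.002], [0.001, 0.002, -1.0]]
ft_force: [-0.2, -0.1, 0.2]
grip_width: 0.7
grasp_force: 34.7
[-0.36  1.02  1.22  1.59 -1.    1.26 -0.64]
[328.9 209.7] [318, 201, 23, 18, 366] [506.  -97.1]
[447.6 240. ] [436, 232, 25, 17, 352] [ 425.  -397.3]
white [1076.   34.] [280.  26.] [ 52. 559.] 90
white [ 857. -429.] [439.  94.] [ 69. 109.] 78
white [532. 429.] [142. 207.] [124. 169.] 21
white [ 519. -396.] [435. 211.] [81. 82.] 82
white [ 154. -627.] [530. 345.] [83. 78.] 77
white [199. 720.] [ 21. 332.] [65. 43.] 88
[0.002, 0.164, 0.033] [0.001, -0.001, -0.049]
[-0.011, 0.163, 0.033] [0.001, -0.001, -0.049]
[-0.023, 0.162, 0.033] [0.001, -0.001, -0.049]
```

```bash
python3 - <<'E'
from h import *
print(back('top14',447.6,240,35))
im=cv2.imread('pics/top14_raw.png');g=cv2.cvtColor(im,cv2.COLOR_BGR2HSV);m=cv2.inRange(g,(0,0,150),(180,45,255));n,l,st,ce=cv2.connectedComponentsWithStats(m);i=l[200,434]
r=cv2.minAreaRect(np.argwhere(l==i)[:,::-1].astype(np.float32));print([back('top14',*q,10).round()[:2].tolist() for q in cv2.boxPoints(r)])
E
```

```text
[ 431.09987225 -424.0120368    35.        ]
[[612.0, -277.0], [644.0, -509.0], [417.0, -525.0], [388.0, -299.0]]
```

```bash

python3 -m pendant '[[[0,0.02,0.004],[0,0,-0.005],0],[[0,0.045,0.01],[0,0,-0.012],0],[[0.001,0.08,0.016],[0,0,-0.023],0],[[0.001,0.12,0.024],[0,0,-0.035],0],[[0.002,0.164,0.033],[0,0,-0.049],0]]' |grep -E 'pos|width'
python3 -m pendant '[[[-0.002,0.033,0.006],[0,0,-0.01],0],[[-0.004,0.066,0.013],[0,0,-0.02],0],[[-0.006,0.1,0.02],[0,0,-0.03],0],[[-0.009,0.13,0.026],[0,0,-0.04],0],[[-0.011,0.163,0.033],[0,0,-0.049],0]]' |grep -E 'pos|width'
python3 -m pendant '[[[-0.005,0.04,0.006],[0,0,-0.01],0],[[-0.01,0.08,0.013],[0,0,-0.02],0],[[-0.016,0.12,0.02],[0,0,-0.03],0],[[-0.02,0.15,0.026],[0,0,-0.04],0],[[-0.023,0.162,0.033],[0,0,-0.049],0]]' |grep -E 'pos|width'
python3 -m pendant '[[[0,0,0],[0,0,0],0],[[0,0,0],[0,0,0],0],[[0,0,0],[0,0,0],0],[[0,0,0],[0,0,0],0],[[0,0,0],[0,0,0],0]]' |grep -E 'pos|rot|width'
python3 - <<'E'
from h import *
print(np.round(env.state()['joints'],2)); seq([521,-397,20],Rd(6.5),1)
E
```

```text
tool_pos: [540.7, -201.1, 182.9]
grip_width: 0.696
tool_pos: [530.3, -299.0, 163.2]
grip_width: 0.698
tool_pos: [519.3, -398.5, 143.3]
grip_width: 0.695
tool_pos: [521.0, -394.9, 142.8]
eef_rot: [[0.993, 0.117, -0.001], [0.117, -0.993, -0.0], [-0.001, 0.0, -1.0]]
grip_width: 0.702
[ 0.24  1.15  1.05  1.28 -0.98  1.25 -0.15]
[-0.0, 0.003, 0.205] [0.0, 0.001, 0.003]
```

```bash

python3 -m pendant '[[[0,0,0.05],[0,0,0],0],[[0,0.002,0.1],[0,0,0],0],[[0,0.003,0.15],[0,0,0],0],[[0,0.003,0.19],[0,0,0],0],[[0,0.003,0.205],[0,0,0],0]]' |grep -E 'pos|force'
python3 -m pendant '[[[0,0,0.002],[0,0,0],0],[[0,0,0.004],[0,0,0],0],[[0,0,0.006],[0,0,0],0],[[0,0,0.007],[0,0,0],0],[[0,0,0.007],[0,0,0],0]]' |grep -E 'pos|force'
```

```text
tool_pos: [520.0, -396.2, 16.3]
ft_force: [0.3, 0.0, -1.4]
grasp_force: 34.7
tool_pos: [520.9, -397.7, 16.1]
ft_force: [-0.2, -0.1, -1.2]
grasp_force: 34.7
```

```bash

python3 -m pendant '[[[0,0,0.002],[0,0,0],0],[[0,0,0.003],[0,0,0],0],[[0,0,0.004],[0,0,0],0],[[0,0,0.004],[0,0,0],0.74],[[0,0,0.004],[0,0,0],0.77]]' |grep -E 'pos|force'
python3 -m pendant '[[[0,0,0],[0,0,0],0.8],[[0,0,0],[0,0,0],0.84],[[0,0,0],[0,0,0],0.88],[[0,0,0],[0,0,0],0.88],[[0,0,0],[0,0,0],0.88]]' |grep -E 'pos|force|width'
python3 -m pendant '[[[0,0,-0.03],[0,0,0],0.88],[[0,0,-0.07],[0,0,0],0.88],[[0,0,-0.13],[0,0,0],0.88],[[0,0,-0.2],[0,0,0],0.88],[[0,0,-0.28],[0,0,0],0.88]]' |grep -E 'pos|force'
python3 - <<'E'
from h import *
snap('wrist','w15');ears('w15',30,(400,99999))
snap('top','top15');ears('top15',100,(100,1500))
seq([506,-98,205],Rd(-6.5),3)
E
```

```text
tool_pos: [520.7, -397.6, 13.0]
ft_force: [0.2, 0.3, -0.4]
grasp_force: 0.0
tool_pos: [520.6, -397.6, 12.8]
ft_force: [0.4, -0.4, 0.2]
grip_width: 0.879
grasp_force: 0.0
tool_pos: [520.1, -397.5, 177.2]
ft_force: [1.2, -0.1, 0.3]
grasp_force: 0.0
[284.  189.8] [244, 161, 81, 59, 4510] [ 519.7 -398. ]
[304.3 295.8] [267, 267, 76, 58, 3929] [ 429.6 -425.8]
[447.6 239.9] [436, 232, 25, 17, 353] [ 425.5 -399.2]
[0.011, -0.167, -0.014] [0.001, -0.001, 0.049]
[-0.002, -0.168, -0.014] [0.001, -0.001, 0.049]
[-0.015, -0.167, -0.013] [0.001, -0.001, 0.049]
```

```bash

python3 -m pendant '[[[0.002,-0.033,-0.003],[0,0,0.01],0.88],[[0.004,-0.066,-0.006],[0,0,0.02],0.88],[[0.007,-0.1,-0.009],[0,0,0.03],0.88],[[0.009,-0.133,-0.012],[0,0,0.04],0.88],[[0.011,-0.167,-0.014],[0,0,0.049],0.88]]' |grep -E 'pos'
python3 -m pendant '[[[0,-0.033,-0.003],[0,0,0.01],0.88],[[0,-0.066,-0.006],[0,0,0.02],0.88],[[-0.001,-0.1,-0.009],[0,0,0.03],0.88],[[-0.002,-0.133,-0.012],[0,0,0.04],0.88],[[-0.002,-0.168,-0.014],[0,0,0.049],0.88]]' |grep -E 'pos'
python3 -m pendant '[[[-0.003,-0.04,-0.003],[0,0,0.01],0.88],[[-0.006,-0.08,-0.006],[0,0,0.02],0.88],[[-0.01,-0.12,-0.009],[0,0,0.03],0.88],[[-0.013,-0.15,-0.012],[0,0,0.04],0.88],[[-0.015,-0.167,-0.013],[0,0,0.049],0.88]]' |grep -E 'pos'
python3 -m pendant '[[[0,0,0],[0,0,0],0.88],[[0,0,0],[0,0,0],0.88],[[0,0,0],[0,0,0],0.88],[[0,0,0],[0,0,0],0.88],[[0,0,0],[0,0,0],0.88]]' |grep -E 'pos|rot|width'
python3 - <<'E'
from h import *
print(np.round(env.state()['joints'],2))
snap('wrist','w16');m=ears('w16',100,(200,99999)); 
cs,_=cv2.findContours(m,cv2.RETR_EXTERNAL,cv2.CHAIN_APPROX_NONE)
for c in cs:
    if cv2.contourArea(c)>1000: r=cv2.minAreaRect(c);print(r); print([back('w16',*q,100).round().tolist()[:2] for q in cv2.boxPoints(r)])
A=seq([505,-98,140],Rd(-6.5),1);seq([505,-98,74],Rd(-6.5),1,A)
E
```

```text
tool_pos: [515.3, -296.5, 184.0]
tool_pos: [510.1, -195.9, 192.3]
tool_pos: [505.2, -94.1, 199.8]
tool_pos: [505.2, -96.9, 198.7]
eef_rot: [[0.993, -0.115, -0.001], [-0.115, -0.993, -0.0], [-0.001, 0.001, -1.0]]
grip_width: 0.877
[-0.4   0.99  1.23  1.77 -1.01  1.18 -0.54]
[216.6  13.2] [201, 0, 32, 28, 839] [625.4 -71.8]
[285.  196.9] [239, 163, 94, 68, 5964] [511.1 -98.7]
((285.5, 196.5), (67.0, 93.0), 90.0)
[[537.0, -72.0], [530.0, -131.0], [485.0, -128.0], [492.0, -65.0]]
[0.0, 0.002, 0.098] [0.0, 0.001, -0.001]
[0.0, 0.0, 0.11] [0.0, 0.0, -0.0]
```

```bash

python3 -m pendant '[[[0.004,0.001,0.03],[0,0,0],0.88],[[0.008,0.002,0.06],[0,0,0],0.88],[[0.008,0.002,0.08],[0,0,0],0.88],[[0.008,0.002,0.098],[0,0,0],0.88],[[0.008,0.002,0.098],[0,0,0],0.88]]' 30 |grep -E 'pos|force'
python3 -m pendant '[[[0,0,0.03],[0,0,0],0.88],[[0,0,0.06],[0,0,0],0.88],[[0,0,0.09],[0,0,0],0.88],[[0,0,0.11],[0,0,0],0.88],[[0,0,0.11],[0,0,0],0.88]]' |grep -E 'pos|force'
for i in 1 2; do python3 -m pendant '[[[0,0,0],[0,0,0],0],[[0,0,0],[0,0,0],0],[[0,0,0],[0,0,0],0],[[0,0,0],[0,0,0],0],[[0,0,0],[0,0,0],0]]' 30 |grep -E 'pos|force|width';done
python3 -m pendant '[[[0,0,-0.02],[0,0,0],0],[[0,0,-0.06],[0,0,0],0],[[0,0,-0.11],[0,0,0],0],[[0,0,-0.17],[0,0,0],0],[[0,0,-0.213],[0,0,0],0]]' |grep -E 'pos|force|width|rot'
python3 - <<'E'
from h import *
snap('top','top17'); ears('top17',30,(100,1500)); tray('top17')
seq([583,-393,150],Rd(6.5),3)
E
```

```text
tool_pos: [509.2, -97.8, 138.3]
ft_force: [0.8, 0.4, 0.5]
grasp_force: 0.0
tool_pos: [509.3, -97.7, 72.7]
ft_force: [0.9, 0.2, -0.1]
grasp_force: 0.0
tool_pos: [510.0, -98.1, 74.9]
ft_force: [-3.0, -0.4, 8.9]
grip_width: 0.698
grasp_force: 33.1
tool_pos: [510.0, -98.1, 74.9]
ft_force: [-2.4, 0.1, 8.7]
grip_width: 0.696
grasp_force: 33.1
tool_pos: [509.8, -98.3, 204.8]
eef_rot: [[0.993, -0.115, 0.0], [-0.115, -0.993, -0.001], [0.001, 0.001, -1.0]]
ft_force: [0.2, 0.9, -0.4]
grip_width: 0.692
grasp_force: 32.7
[435.6 207.9] [424, 200, 24, 17, 341] [ 520.  -398.7]
[447.3 240. ] [435, 232, 25, 17, 353] [ 431.7 -425.1]
white [1076.   34.] [280.  26.] [ 52. 559.] 90
white [ 857. -429.] [439.  94.] [ 69. 109.] 78
white [539. 426.] [144. 207.] [128. 169.] 24
white [ 517. -398.] [435. 211.] [81. 82.] 81
white [ 154. -627.] [530. 345.] [83. 78.] 77
white [199. 720.] [ 21. 332.] [43. 66.] 0
[0.059, 0.158, 0.033] [0.001, -0.001, -0.049]
[0.046, 0.162, 0.033] [0.001, -0.001, -0.049]
[0.034, 0.165, 0.033] [0.001, -0.001, -0.049]
```

```bash

python3 -m pendant '[[[0.007,0.02,0.004],[0,0,-0.005],0],[[0.017,0.045,0.01],[0,0,-0.012],0],[[0.03,0.08,0.016],[0,0,-0.023],0],[[0.044,0.12,0.024],[0,0,-0.035],0],[[0.059,0.158,0.033],[0,0,-0.049],0]]' |grep -E 'pos|width'
python3 -m pendant '[[[0.009,0.033,0.006],[0,0,-0.01],0],[[0.018,0.066,0.013],[0,0,-0.02],0],[[0.027,0.1,0.02],[0,0,-0.03],0],[[0.036,0.13,0.026],[0,0,-0.04],0],[[0.046,0.162,0.033],[0,0,-0.049],0]]' |grep -E 'pos|width'
python3 -m pendant '[[[0.006,0.04,0.006],[0,0,-0.01],0],[[0.012,0.08,0.013],[0,0,-0.02],0],[[0.018,0.12,0.02],[0,0,-0.03],0],[[0.024,0.15,0.026],[0,0,-0.04],0],[[0.026,0.165,0.033],[0,0,-0.049],0]]' |grep -E 'pos|width'
python3 -m pendant '[[[0,0,0],[0,0,0],0],[[0,0,0],[0,0,0],0],[[0,0,0],[0,0,0],0],[[0,0,0],[0,0,0],0],[[0,0,0],[0,0,0],0]]' |grep -E 'pos|rot|width'
python3 - <<'E'
from h import *
print(np.round(env.state()['joints'],2)); seq([579,-392,18],Rd(6.5),1)
snap('top','top18');tray('top18')
E
```

```text
tool_pos: [534.5, -197.2, 182.3]
grip_width: 0.699
tool_pos: [558.3, -295.1, 162.5]
grip_width: 0.697
tool_pos: [577.0, -395.0, 142.5]
grip_width: 0.695
tool_pos: [578.0, -391.8, 142.7]
eef_rot: [[0.993, 0.117, -0.001], [0.117, -0.993, -0.0], [-0.001, 0.0, -1.0]]
grip_width: 0.699
[ 0.24  1.2   1.05  1.06 -0.98  1.34 -0.32]
[0.002, 0.0, 0.208] [0.0, 0.0, 0.002]
white [1076.   36.] [280.  26.] [ 52. 559.] 90
white [ 859. -426.] [438.  94.] [ 68. 108.] 78
white [511. 356.] [162. 214.] [165. 163.] 90
white [ 154. -627.] [530. 345.] [83. 78.] 77
white [200. 720.] [ 20. 332.] [64. 43.] 88
```

```bash

python3 -m pendant '[[[0,0,0.05],[0,0,0],0],[[0,0,0.1],[0,0,0],0],[[0.001,0,0.15],[0,0,0],0],[[0.001,0,0.19],[0,0,0],0],[[0.001,0,0.205],[0,0,0],0]]' |grep -E 'pos|force'
python3 -m pendant '[[[0,0,0.003],[0,0,0],0],[[0,0,0.006],[0,0,0],0],[[0,0,0.009],[0,0,0],0],[[0,0,0.01],[0,0,0],0],[[0,0,0.01],[0,0,0],0]]' |grep -E 'pos|force'
```

```text
tool_pos: [577.3, -391.3, 15.9]
ft_force: [-0.5, -0.2, -1.2]
grasp_force: 32.7
tool_pos: [578.4, -392.7, 14.3]
ft_force: [0.4, -0.5, -0.3]
grasp_force: 32.7
```

```bash

python3 -m pendant '[[[0,0,0.001],[0,0,0],0],[[0,0,0.002],[0,0,0],0],[[0,0,0.002],[0,0,0],0.7],[[0,0,0.002],[0,0,0],0.74],[[0,0,0.002],[0,0,0],0.77]]' |grep -E 'pos|force'
python3 -m pendant '[[[0,0,0],[0,0,0],0.8],[[0,0,0],[0,0,0],0.84],[[0,0,0],[0,0,0],0.88],[[0,0,0],[0,0,0],0.88],[[0,0,0],[0,0,0],0.88]]' |grep -E 'pos|force|width'
python3 -m pendant '[[[0,0,-0.03],[0,0,0],0.88],[[0,0,-0.07],[0,0,0],0.88],[[0,0,-0.13],[0,0,0],0.88],[[0,0,-0.2],[0,0,0],0.88],[[0,0,-0.26],[0,0,0],0.88]]' |grep -E 'pos|force'
python3 -m pendant '[[[-0.05,0,-0.03],[0,0,0],0.88],[[-0.1,0,-0.06],[0,0,0],0.88],[[-0.15,0,-0.1],[0,0,0],0.88],[[-0.2,0,-0.13],[0,0,0],0.88],[[-0.25,0,-0.16],[0,0,0],0.88]]' |grep -E 'pos|force'
python3 -m pendant '[[[-0.02,0.04,0],[0,0,0],0.88],[[-0.04,0.08,0],[0,0,0],0.88],[[-0.06,0.13,0],[0,0,0],0.88],[[-0.08,0.18,0],[0,0,0],0.88],[[-0.09,0.2,0],[0,0,0],0.88]]' |grep -E 'clock|pos|force'
python3 - <<'E'
from h import *
snap('top','top19',scale=1.4);ears('top19',30,(40,1500));print(np.round(env.state()['joints'],2))
E
```

```text
tool_pos: [578.3, -392.6, 12.7]
ft_force: [-0.7, 0.1, -0.1]
grasp_force: 0.0
tool_pos: [578.0, -392.5, 12.0]
ft_force: [1.2, 0.6, -0.5]
grip_width: 0.877
grasp_force: 0.0
tool_pos: [577.8, -392.7, 171.9]
ft_force: [0.5, 0.2, 0.2]
grasp_force: 0.0
tool_pos: [427.5, -409.7, 266.6]
ft_force: [-1.1, -1.0, 1.6]
grasp_force: 0.0
clock: 44.78
tool_pos: [386.9, -538.4, 265.5]
ft_force: [-0.9, -0.6, 0.9]
grasp_force: 0.0
[432.7 187.6] [422, 180, 23, 17, 337] [ 576.7 -394.2]
[428.9 204.1] [424, 201, 12, 8, 67] [ 530.6 -380.9]
[ 0.57  1.02  1.07  1.06 -0.84  1.47 -0.01]
```

View pics/top19.png

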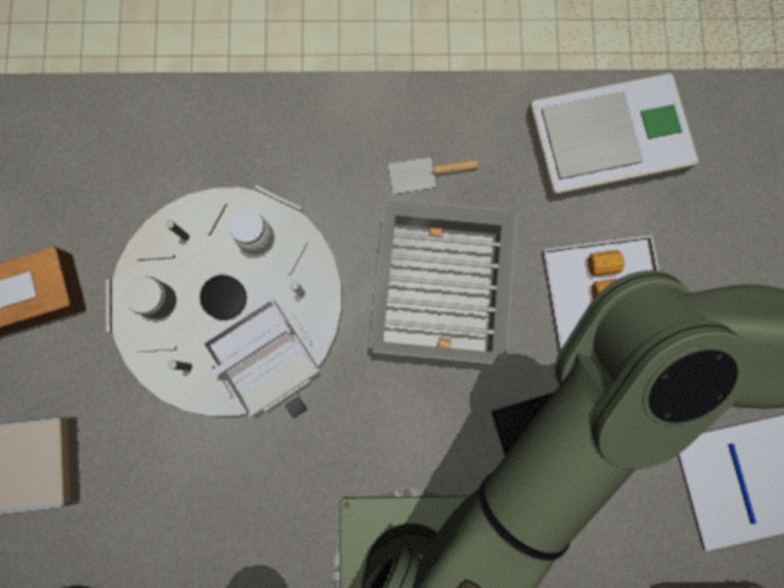

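The top view shows the riddle free of ears with both stubs in the bin at (437,232) and (444,343). The pan is in its pocket at the pointer, the jar, can and spatula are in place, and ears are in the tray at (606,262) and (602,288). The arm hides the third, so I check it numerically in the scene camera.

```bash
python3 - <<'E'
from h import *
snap('scene','scene20');ears('scene20',30,(60,3000))
for p in [(577,-394,35),(520,-398,35),(431,-425,35)]: print(proj('scene20',p))
E
```

```text
[305.6  46.4] [295, 42, 19, 12, 165] [-2140.9   878. ]
[299.3 112.9] [286, 96, 26, 34, 485] [-495.8  372.6]
[131.8 145.1] [103, 139, 58, 13, 443] [-292.  -352.5]
[534.5 201. ] [494, 160, 66, 78, 2155] [476.9 804.1]
[509.2 177.8] [503, 173, 13, 11, 103] [329.6 835.8]
[ 82.  258.1] [68, 248, 29, 22, 504] [ 433.9 -422.3]
[ 87.5 288.5] [71, 268, 33, 41, 1075] [ 554.6 -392.7]
[ 84.66379661 293.60342482]
[ 86.76835236 277.16221993]
[ 80.45958285 255.83636199]
```

All three ears are in the tray: A is a separate blob at (82,258), and B and C merge into one at (88,288).

```bash
python3 -c "
from cell import env
print(env.job_done())"
```

```text
the job is handed in; nothing more can be done
None
```

The job is handed in: all three ears are in the white tray, both stubs are in the riddle's bin, and the empty pan is upright in its pocket at the pointer, with the jar and can standing and the spatula untouched; the pan reached only about 46° of tip (the arm met a joint limit), but it emptied fully.

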